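Drift the stuck pivot pin out of the plantain press and take its lever off for washing

ROBOT

A 6-joint arm with a two-finger parallel gripper is mounted at the origin on the work surface. World frame = base frame: x ahead of the robot, y to its left, z up, the work surface at z = 0. Lengths are in m, angles in rad, forces in N, time in s.
With the tool pointing down it reaches from about 0.275 to 1 m from the base axis. Payload 8.4 kg.
Tool frame: the origin (TCP) lies midway between the tips of the shut fingers; the grasp point (between the pads) lies 19 mm behind it (arm.grasp_offset is the distance from the TCP to the grasp point, in m); y points along the fingers, x is the direction in which the jaws open and shut, and the axes are right-handed (so a half turn about y gives the same grasp; the last joint's range is limited). The gripper opens to 85 mm and grips with 20 to 120 N. Pads are 22 mm wide; open, the fingers measure 114 mm over their backs; the gripper's body (76 mm by 85 mm) begins 54 mm behind the grasp point. The pads swing forward as they close: fully open they stand 13 mm farther back than shut.
Start: joints at [1.151, 0.353, 1.633, -0, 1.155, -0.002], TCP at [0.254, 0.571, 0.231] pointing down, gripper open.
Joint ranges: [-2.63, 2.63], [-0.92, 2.1], [0.06, 2.66], [-1.3, 4.44], [0, 2.69], [-3.02, 3.02]. Speed limits (rad/s): [2.22, 2.22, 2.79, 3.14, 3.14, 3.14].

INTERFACE

Orientations are given as a unit quaternion [x, y, z, w].
In Python, from rig import sensors, optics, workorder, arm gives the robot as it stands.
- The arm moves only by the tool drive_tool, never from a script. Its argument "steps" is one flat list of numbers, 7 for each row, row after row: the shift along the tool's x, y, z normalised to -1 to 1, where 1 is 0.04 m, then the turn, a rotation vector about the tool's x, y, z normalised to -1 to 1, where 1 is 0.12 rad, then the closure, from -1 (fully open) to 1 (shut). In form: [x, y, z, wx, wy, wz, fingers, x, y, z, wx, wy, wz, fingers, ...]. A call has 1 to 12 rows; each row shifts and turns the commanded pose from where the row before left it, along the tool's axes as they then stand; what a row does not reach is not made up. A row lasts 1/12 s, in which the tool goes at most 41.7 mm and 7.16 degrees, less where a joint would pass 70% of its speed; a pose out of reach is approached as far as the arm can. A call with a number of a shift or a turn outside -1 to 1 is refused whole. A call with a gripper value outside its range is refused whole. The fingers move at their own pace and stop on an object; "grip_force" is the grip in N (left out, the last holds). Time passes only in rows, so rows that do not move let the fingers close. It gives the time, the measured TCP pose, the force and the opening at its end, in the units of the state.
- sensors.get_state(): the state, without advancing time (a new reading comes with each control period).
- optics.capture(name): name is "scene" or "top" or "wrist"; returns a dict with "image" (420x560x3 uint8, red, green, blue), "fov_y" (degrees; the focal length in pixels is half the picture's height over the tangent of half this angle, whatever the lens; pixels are square), "cx", "cy" (the principal point, pixels), "R" (3x3) and "t" (3): a world point X has camera coordinates R X + t. Camera axes: x right, y down, z forward; pixel columns grow to the right and rows downward; lengths in m; the calibration is good to about 2 mm. A picture is of the moment at which its call begins. There is no depth.
- workorder.job_done(): hands the job in, once; it reports no verdict.
The state is a dict: "time_s": time; "joints": joint angles; "qd": joint speeds; "joint_torque": joint torques, N m; "ee_pos": TCP position; "ee_rot": TCP orientation; "ft_force": force on the tool from outside, world axes, zero at the start; "moment": the same for the moment, N m; "gripper_width": opening from 0.0 (shut) to 1.0 (fully open).
Only numpy, scipy, OpenCV 4.12 (cv2) and the standard library are available. Lean on these libraries where they do the work, as an engineer would, in place of code of your own. Each camera call takes 0.05 s, during which the arm holds its last target.

TASK

The pivot pin of the plantain press's lever is stuck. Take the steel drift punch, feel for the bore on the side without the pin's domed head and push the pin out with it until the punch's shoulder comes up to the lug, so that the lever is free and the pin is left hanging in the far lug; then lay the punch on the counter, lift the lever out and lay it flat inside the steel tray. Work gently: never push on the press with more than 25 N, set things down rather than drop them, and leave the jar, bottle, container and straw dispenser where they stand.

Things in the scene. Friction and masses are not known exactly. Their poses are not given: they have to be found in the camera images.
- press: Round aluminium plantain press, 170 mm across, fixed on the counter. Origin: its centre, on the counter; x runs from the lever's pivot (-x end, nearer the robot) to the rear hinge (+x), z up. Top plate's face is 30 mm up; pads (18 x 24 mm) at x -55 and +30 mm, tops 44 mm up, carry the lever. Pivot: a clevis bracket of two upright lugs, in slotted feet, so its x varies; see bore_nominal, far_lug.
- bore_nominal (a point): Fixed press point where the bore's mouth on the -y lug's outer face would be if the bracket stood in mid-slot; axes as the press's. The true bore is up to 10 mm off along press x (unmeasured: find it by touch or sight), exact in y and height (axis 50 mm up). Lug: 26 mm along x with the 8.4 mm bore in its middle, 11 mm thick (y), top 63 mm up. The bracket is clamped and stays put.
- far_lug (a point): The same mid-slot point on the outer face of the other lug, 40 mm away at +y, where the pin's domed head (13 mm wide, 3 mm high) sits; it shifts together with the first lug. Same size and bore. Gap between the lugs: 18 mm.
- pin (a joint): How far the steel pin (8 mm thick, 37 long, plus head) has been pushed to press +y, in m. At 0 its plain end is 3 mm deep in the -y lug's bore; starts at 0 to 0.002. Moves only to +y, stiff all the way (8 to 10 N), stays where left. From 0.026 it is clear of the gap and the lever is free; with the punch's shoulder on the lug it is at 0.030; at 0.037 it would leave the far lug.
- lever: Aluminium lever with black grip, 275 mm long, 0.24 to 0.38 kg, lying level on the press's pads, its slotted eye round the pin. Origin on its axis near the centre of mass, 50 mm up at the start; x towards the grip, z up. Bar 14 mm wide, 12 high, x = -90 to +48 mm; grip 20 mm thick, x = +52 to +145. Freed, it lifts straight up; 26 mm higher the eye is clear of the lugs.
- lever_eye (a point): Middle of the lever's eye, on its axis, 110 mm from its origin. Eye 40 mm long, 22 high, 15 wide; its slot, 30 mm long and 10.5 high, leaves so much play that it does not tell where the bore is.
- lever_end (a point): Free end of the lever's black grip, on the lever's axis, 144.5 mm from its origin.
- punch: Steel drift punch, 0.16 kg, lying on the counter: octagonal body 120 mm long, 14 mm across flats, then a round nose 7 mm thick, 33 mm long; the flat step between them is the shoulder, too wide for the bore. Origin: underside of the middle of the octagonal body, 7 mm below its axis; x along it towards the nose, z up as it lies.
- punch_tip (a point): End of the punch's nose, on its axis, 93 mm from the middle of the octagonal body; its x axis points out of the nose.
- tray: Open steel tray 330 x 170 mm, 18 mm high, walls and floor 3 mm, fixed on the counter. Origin: centre of its underside; x along its length, z up.
- jar: Glass jar with bamboo cap, 84 mm across, 123 mm high; leave alone. Origin: centre of its base.
- bottle: Silver aluminium bottle, 68 mm across, 219 mm high; leave alone. Origin: centre of its base.
- container: Red clip-lid food container, 118 x 168 mm, 74 mm high; leave alone. Origin: centre of its base.
- dispenser: Push dispenser of straws, 96 mm across, 266 mm high; leave alone. Origin: centre of its base.

How it is judged:
On the way, in this order (a step that is already met when the one before it is completed fails the run):
1. the held punch pushes the pin clear of the gap between the lugs (pin at 26 mm or more with the punch pushing) (value of joint pin above 0.026 m and contact force between punch and press above 2 N and contact force between punch and the fingers above 1 N).
2. the gripper lifts the lever clear above the lugs (height (world z) of lever_eye above 0.076 m and contact force between lever and the fingers above 1 N).
At the end, for the whole second after the job is handed in: The pin hangs in the far lug (joint between 26 and 35 mm), the lever lies flat inside the tray (eye and grip end both between its walls, their axis less than 22 mm above the counter), the punch lies on the counter or in the tray (tip and body less than 25 mm up), lever and punch are at rest (value of joint pin between 0.026 and 0.035 m and x of lever_eye in the frame of tray between -0.16 and 0.16 m and y of lever_eye in the frame of tray between -0.08 and 0.08 m and x of lever_end in the frame of tray between -0.164 and 0.164 m and y of lever_end in the frame of tray between -0.08 and 0.08 m and height (world z) of each of lever_eye, lever_end below 0.022 m and height (world z) of punch_tip between -0.01 and 0.025 m and height (world z) of punch between -0.01 and 0.025 m and linear speed of each of lever, punch below 0.02 m/s); the robot touches nothing.
It fails at once if the punch pushes on the press (lugs, pin or plates) with more than 25 N (contact force between punch and press above 25 N).
It fails at once if the fingers push on the press with more than 25 N, or the lever is wrenched against it with more than 60 N (contact force between the fingers and press above 25 N or contact force between lever and press above 60 N).
It fails at once if the punch is let go in the air (more than 30 mm above the counter) (height (world z) of punch above 0.03 m and contact force between punch and the fingers below 0.05 N).
It fails at once if the lever is let go in the air away from the press (more than 40 mm above the counter) (height (world z) of lever above 0.04 m and distance of lever from where it was at the start of the episode above 0.03 m and contact force between lever and the fingers below 0.05 N and contact force between lever and press below 0.05 N).
It fails at once if a bystander is shifted by more than 30 mm or tipped (distance of any of jar, bottle, container, dispenser from where it was at the start of the episode above 0.03 m or angle between any of jar, bottle, container, dispenser's own z axis and vertical above 0.3 rad).
It also fails if it takes over 64 s, if anything falls off the work surface, if the arm or the gripper's body presses on something with over 40 N, if the wrist force passes 120 N, or if a joint passes its speed limit or range.

## Working session

There is one attempt and no reset: what is moved stays moved. The work goes in short steps, Python scripts to look and compute and a tool call to move; the robot and the scene stay as the last step left them, time stands still between calls to the robot, and variables do not carry over. Pictures are saved under pics/ and viewed, and the job is handed in when it is done.

Besides the shell and the picture viewer there is one more tool, called after "Emit:" as a command line: name --argument value ..., lists and objects as JSON in quotes. drive_tool: Moves the arm, as the interface text tells. Scaled input: -1 to 1 covers 0.04 m each way for a shift and 0.12 rad each way for a turn. Its arguments: {"type":"object","properties":{"steps":{"type":"array","items":{"type":"number"}},"grip_force":{"type":"number"}},"required":["steps"]}

```bash
ls -la; mkdir -p pics
cat > h.py <<'E'
import numpy as np, cv2
from rig import sensors, optics, workorder, arm
from scipy.spatial.transform import Rotation as Ro
def shot(name,fn):
    c=optics.capture(name)
    cv2.imwrite('pics/'+fn+'.png',cv2.cvtColor(c['image'],cv2.COLOR_RGB2BGR))
    np.savez('pics/'+fn+'.npz',**{k:np.array(v) for k,v in c.items()})
    return c
def load(fn): 
    d=np.load('pics/'+fn+'.npz'); return {k:d[k] for k in d.files}
def f(c): return c['image'].shape[0]/2/np.tan(np.radians(float(c['fov_y']))/2)
def ray(c,u,v):
    d=np.array([(u-c['cx'])/f(c),(v-c['cy'])/f(c),1.0]); R=np.array(c['R']);t=np.array(c['t'])
    return -R.T@t, R.T@d
def onplane(c,u,v,z):
    o,d=ray(c,u,v); return o+d*(z-o[2])/d[2]
def proj(c,X):
    p=np.array(c['R'])@np.array(X)+np.array(c['t']); return float(c['cx'])+f(c)*p[0]/p[2],float(c['cy'])+f(c)*p[1]/p[2]
def tri(obs):
    A=np.zeros((3,3));b=np.zeros(3)
    for c,u,v in obs:
        o,d=ray(c,u,v); d=d/np.linalg.norm(d); P=np.eye(3)-np.outer(d,d); A+=P;b+=P@o
    X=np.linalg.solve(A,b); return X
E
python3 - <<'E'
from h import *
for n in ['scene','top','wrist']:
    c=shot(n,n+'0'); print(n,c['fov_y'],c['cx'],c['cy'],(-np.array(c['R']).T@c['t']).round(3))
s=sensors.get_state();print(s); print([a for a in dir(arm) if a[0]!='_'],arm.grasp_offset)
E
```

```text
total 12
drwxr-xr-x  3 agent agent 4096 Dec  6 18:48 .
drwxr-xr-x 23 root  root  4096 Dec  6 18:48 ..
drwxr-xr-x  2 agent agent 4096 Dec  6 18:48 pics
scene 47.36125295717245 274.38044170903277 206.46255530458308 [1.541 0.187 0.772]
top 47.65561560102992 287.4942317173722 207.00619253607294 [ 0.326 -0.036  1.264]
wrist 62.42554203242298 279.6032747594482 211.97473488183158 [0.192 0.597 0.373]
{'time_s': 0.15, 'joints': array([ 1.15059517e+00,  3.53490827e-01,  1.63392999e+00,  8.99296262e-06,
        1.15520443e+00, -2.39062434e-03]), 'qd': array([-0.00053637, -0.00347183, -0.00336244, -0.00144882,  0.00110084,
       -0.00075323]), 'joint_torque': array([ 1.31338136e-03, -6.05639648e+01, -3.42338061e+01,  1.78835885e-04,
        6.15114783e-03,  9.04141530e-05]), 'ee_pos': array([0.2534511 , 0.57092483, 0.23074729]), 'ee_rot': array([ 0.59302026,  0.38512547, -0.38574172, -0.59262861]), 'ft_force': array([-0.28313469,  0.46402577,  0.16959846]), 'moment': array([ 0.02558536,  0.03291596, -0.01803964]), 'gripper_width': 0.9954562757924715}
['Unreachable', 'grasp_offset'] 0.0187
```

View pics/scene0.png

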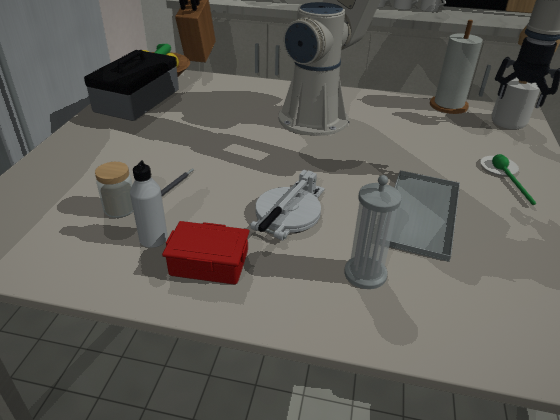

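View pics/top0.png

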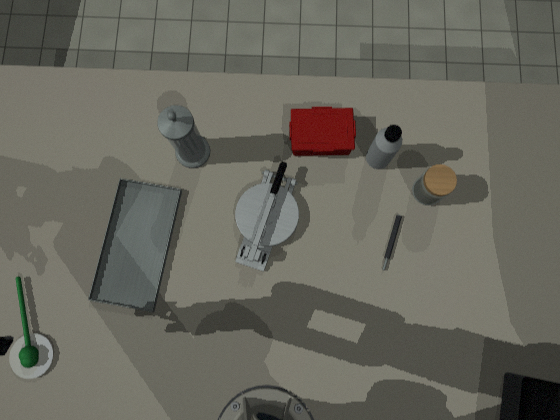

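View pics/wrist0.png

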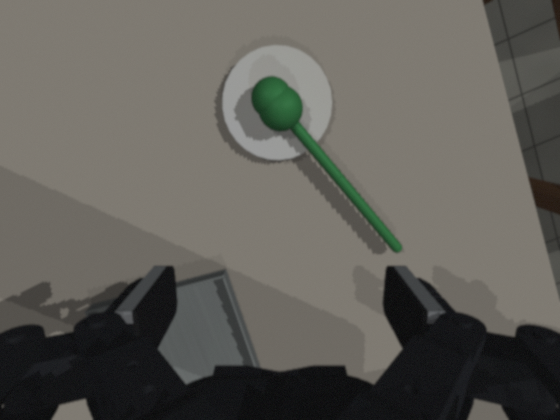

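The top view shows the press at about (265,215) with its lever pointing up and to the right. The punch is at (393,240) with its nose towards (386,268), and the tray is at (137,245). I'll zoom in.

Run:
```python
from h import *
t=load('top0');im=cv2.cvtColor(t['image'],cv2.COLOR_RGB2BGR)
a=cv2.resize(im[150:285,220:320],None,fx=5,fy=5,interpolation=cv2.INTER_CUBIC)
b=cv2.resize(im[200:285,365:425],None,fx=5,fy=5,interpolation=cv2.INTER_CUBIC)
a=cv2.convertScaleAbs(a,alpha=1.4);b=cv2.convertScaleAbs(b,alpha=1.4)
o=np.zeros((600,800,3),np.uint8);a=a[:600];o[:a.shape[0],:500]=a;o[:b.shape[0],500:800]=b
cv2.imwrite('pics/z0.png',o)
s=load('scene0');im=cv2.cvtColor(s['image'],cv2.COLOR_RGB2BGR)
cv2.imwrite('pics/z1.png',cv2.resize(im[155:255,150:340],None,fx=4,fy=4,interpolation=cv2.INTER_CUBIC))
for n,p in dict(pnose=(386,268),pback=(399,216),lend=(283,165),piv=(254,254),c=(266,214)).items(): print(n,onplane(t,*p,0.0 if n[0]=='p' and n!='piv' else .05).round(4))
```

```text
pnose [ 0.4317 -0.3013  0.    ]
pback [ 0.5731 -0.3377  0.    ]
lend [ 0.6906 -0.0193  0.05  ]
piv [0.4516 0.0464 0.05  ]
c [0.5566 0.0202 0.05  ]
```

View pics/z0.png

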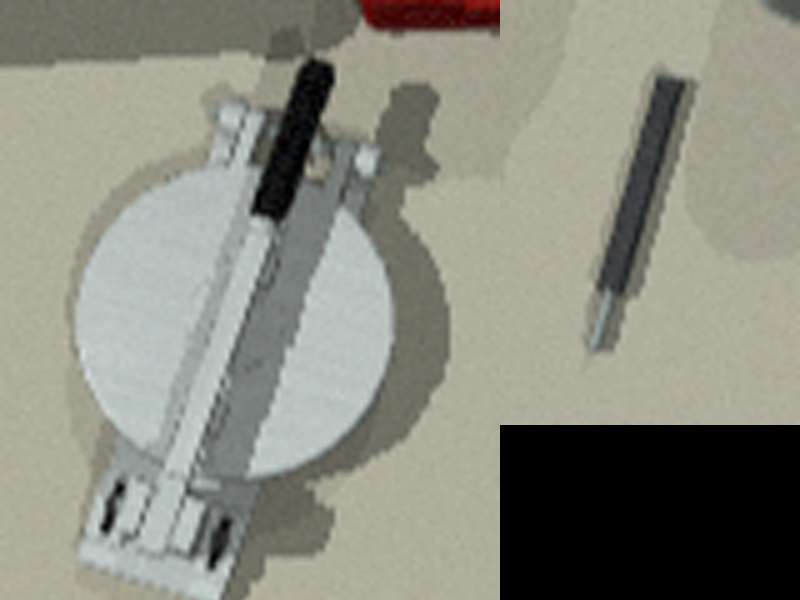

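View pics/z1.png

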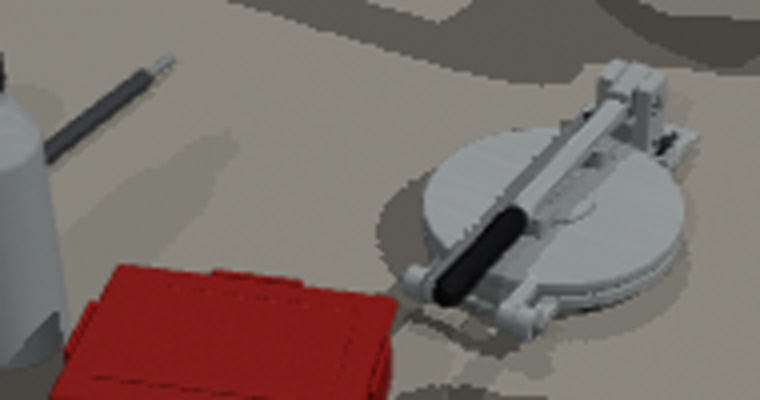

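```bash
cat >> h.py <<'E'
def tool():
    s=sensors.get_state(); return np.array(s['ee_pos']),Ro.from_quat(s['ee_rot']).as_matrix(),s
E
python3 - <<'E'
from h import *
p,R,s=tool(); print(R.round(3))
c=load('wrist0'); Rc=c['R']; cam=-Rc.T@c['t']; print('cam in tool',(R.T@(cam-p)).round(4)); print((Rc@R).round(3))
t=load('top0'); im=t['image']; 
# punch dark body / nose by difference
roi=im[205:280,375:415].astype(int); print(np.median(roi.reshape(-1,3),0))
g=roi.sum(2); m=((g<230)).astype(np.uint8)
n,l,st,ce=cv2.connectedComponentsWithStats(m); print(st,ce)
hsv=cv2.cvtColor(im,cv2.COLOR_RGB2HSV)
print(roi[55:66,8:22].sum(2))
# tray corners
for q in [(121,181),(181,187),(155,312),(91,301)]: print('tray',onplane(t,*q,0.018).round(3))
E
```

```text
[[ 0.406 -0.    -0.914]
 [ 0.914 -0.001  0.406]
 [-0.001 -1.     0.   ]]
cam in tool [-0.0009 -0.1418  0.0666]
[[ 1.    -0.     0.   ]
 [ 0.    -0.264 -0.965]
 [ 0.     0.965 -0.264]]
[124. 123. 110.]
[[   0    0   40   75 2674]
 [   9   10   19   55  321]
 [  28   12    1    1    1]
 [  25   24    1    1    1]
 [  25   26    1    1    1]
 [  21   37    1    1    1]
 [  19   46    1    1    1]] [[19.72213912 37.44128646]
 [17.58566978 33.44859813]
 [28.         12.        ]
 [25.         24.        ]
 [25.         26.        ]
 [21.         37.        ]
 [19.         46.        ]]
[[289 277 302 298 194 221 230 306 369 367 360 366 364 366]
 [288 260 321 299 186 225 236 366 369 363 354 363 371 369]
 [284 275 334 255 197 236 241 369 366 362 363 357 360 364]
 [296 287 329 206 221 233 236 359 367 364 364 358 364 358]
 [286 320 289 208 231 233 305 360 362 367 355 359 360 357]
 [252 327 257 206 242 235 356 362 362 365 361 359 366 358]
 [268 335 224 206 229 230 360 372 362 361 358 361 363 358]
 [316 304 189 233 229 231 362 361 362 363 358 363 363 372]
 [336 280 199 236 237 306 366 353 356 363 363 372 357 368]
 [299 225 217 234 240 367 355 363 361 359 358 365 364 364]
 [291 289 306 307 305 366 370 358 359 364 361 366 363 369]]
tray [0.64  0.417 0.018]
tray [0.629 0.254 0.018]
tray [0.298 0.294 0.018]
tray [0.32  0.461 0.018]
```

```bash
cat >> h.py <<'E'
def to(target,ang=None):
    """remaining shift in tool axes (in units of 1=0.04) and turn about tool y (units .12) to a tool-down pose"""
    p,R,s=tool(); a=np.degrees(np.arctan2(R[1,0],R[0,0])); d=R.T@(np.array(target)-p)/0.04
    print('t',round(s['time_s'],2),'p',p.round(4),'xang',round(a,2),'tilt',R[2].round(3))
    print(' shift units',d.round(3), ' turn y units', None if ang is None else round(-np.radians((ang-a+180)%360-180)/0.12,3))
E
python3 - <<'E'
from h import *
t=load('top0'); im=t['image']; g=im.astype(int).sum(2); m=np.zeros(g.shape,np.uint8); m[205:280,375:415]=(g[205:280,375:415]<200)
n,l,st,ce=cv2.connectedComponentsWithStats(m); k=1+np.argmax(st[1:,4]); ys,xs=np.where(l==k)
vx,vy,x0,y0=cv2.fitLine(np.c_[xs,ys].astype(np.float32),2,0,.01,.01).ravel(); print(st[k],vx,vy,x0,y0)
s=(xs-x0)*vx+(ys-y0)*vy
A=onplane(t,x0+vx*s.min(),y0+vy*s.min(),.01);B=onplane(t,x0+vx*s.max(),y0+vy*s.max(),.01);print(A,B,np.degrees(np.arctan2(*(B-A)[1::-1])),np.linalg.norm(A-B))
to([.5,-.32,.19],75.6)
E
```

```text
[384 215  18  48 267] 0.27705163 -0.96085507 392.6442 237.17229
[ 0.44759173 -0.29826236  0.01      ] [ 0.57278742 -0.33509424  0.01      ] -16.39359463706093 0.13050114649755504
t 0.15 p [0.2535 0.5709 0.2307] xang 66.06 tilt [-0.001 -1.     0.   ]
 shift units [-17.855   1.037 -14.671]  turn y units -1.387
```

Emit:
drive_tool --steps '[-0.74, 0, -0.61, 0, -0.1, 0, -1, -0.74, 0, -0.61, 0, -0.1, 0, -1, -0.73, 0, -0.62, 0, -0.1, 0, -1, -0.73, 0, -0.62, 0, -0.1, 0, -1, -0.72, 0, -0.63, 0, -0.1, 0, -1, -0.72, 0, -0.64, 0, -0.1, 0, -1, -0.71, 0, -0.65, 0, -0.1, 0, -1, -0.71, 0, -0.65, 0, -0.1, 0, -1, -0.7, 0, -0.66, 0, -0.1, 0, -1, -0.7, 0, -0.66, 0, -0.1, 0, -1, -0.69, 0, -0.67, 0, -0.1, 0, -1, -0.69, 0, -0.68, 0, -0.1, 0, -1]'

```text
time_s: 1.15
ee_pos: [0.4243, 0.142, 0.2314]
ee_rot: [0.563, 0.427, -0.427, -0.563]
ft_force: [0.7, 0.6, 0.1]
gripper_width: 0.997
```

```bash
python3 -c "
from h import *
to([.5,-.317,.19],73.6)"
```

```text
t 1.15 p [0.4243 0.142  0.2314] xang 74.36 tilt [ 0. -1. -0.]
 shift units [-10.54    1.034  -4.915]  turn y units 0.11
```

Emit:
drive_tool --steps '[-0.88, 0, -0.41, 0, 0, 0, -1, -0.88, 0, -0.41, 0, 0, 0, -1, -0.88, 0, -0.41, 0, 0, 0, -1, -0.88, 0, -0.41, 0, 0, 0, -1, -0.88, 0, -0.41, 0, 0, 0, -1, -0.88, 0, -0.41, 0, 0, 0, -1, -0.88, 0, -0.41, 0, 0, 0, -1, -0.88, 0, -0.41, 0, 0, 0, -1, -0.88, 0.2, -0.41, 0, 0, 0, -1, -0.88, 0.3, -0.41, 0, 0, 0, -1, -0.88, 0.3, -0.41, 0, 0, 0, -1, -0.86, 0.2, -0.4, 0, 0.1, 0, -1]'

```text
time_s: 2.15
ee_pos: [0.4987, -0.317, 0.19]
ee_rot: [-0.566, -0.424, 0.424, 0.567]
ft_force: [0.5, -0.3, -0.0]
gripper_width: 1.001
```

```bash
python3 -c "
from h import *
shot('wrist','w1'); to([.5,-.317,.19],73.6)"
```

```text
t 2.2 p [ 0.4997 -0.3228  0.189 ] xang 73.48 tilt [-0.003 -1.    -0.001]
 shift units [ 0.141 -0.026  0.033]  turn y units -0.018
```

View pics/w1.png

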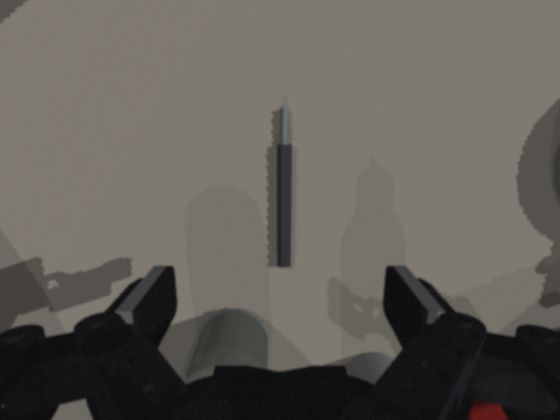

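```bash
cat >> h.py <<'E'
def punch_in(c,box,thr):
    x0,x1,y0,y1=box; g=cv2.GaussianBlur(c['image'],(3,3),0).astype(int).sum(2); m=np.zeros(g.shape,np.uint8); m[y0:y1,x0:x1]=g[y0:y1,x0:x1]<thr
    n,l,st,ce=cv2.connectedComponentsWithStats(m); k=1+np.argmax(st[1:,4]); ys,xs=np.where(l==k)
    r=cv2.minAreaRect(np.c_[xs,ys].astype(np.float32)); return st[k],r,cv2.boxPoints(r)
E
python3 - <<'E'
from h import *
c=load('w1'); g=c['image'].astype(int).sum(2); print(g[200,262:308]); print(g[90:150:2,285]); print(g[255:275,285])
st,r,b=punch_in(c,(262,308,130,275),180); print(st,r)
b=b[np.argsort(b[:,1])]; top=b[:2].mean(0);bot=b[2:].mean(0)
for z in (.007,.012): 
  A=onplane(c,*top,z);B=onplane(c,*bot,z); print(A,B,(A+B)/2,np.linalg.norm(A-B),np.degrees(np.arctan2(*(A-B)[1::-1])))
E
```

```text
[360 364 359 356 333 284 253 243 244 241 246 244 242 232 196 144 114 107
 113 141 159 157 160 162 162 152 157 162 188 239 288 310 315 323 338 350
 362 359 361 363 361 360 363 360 362 363]
[360 363 356 343 336 339 341 336 331 330 331 333 331 336 331 335 331 329
 333 328 329 326 328 324 325 316 302 263 175 161]
[152 155 154 154 157 156 150 156 154 158 160 201 270 326 357 360 358 361
 361 363]
[ 277  144   14  122 1568] ((283.5, 204.5), (121.0, 13.0), 90.0)
[ 0.45817461 -0.30206697  0.007     ] [ 0.57409102 -0.33576416  0.007     ] [ 0.51613282 -0.31891556  0.007     ] 0.12071501474759438 163.79072034475502
[ 0.4578109  -0.30202272  0.012     ] [ 0.57194374 -0.33520142  0.012     ] [ 0.51487732 -0.31861207  0.012     ] 0.1188576082908004 163.790720344755
```

```bash
python3 -c "
from h import *
to([.515,-.3188,.08],73.8)"
```

```text
t 2.2 p [ 0.4997 -0.3228  0.189 ] xang 73.48 tilt [-0.003 -1.    -0.001]
 shift units [ 0.212  2.724 -0.337]  turn y units -0.047
```

Emit:
drive_tool --steps '[0, 0.4, -0.1, 0, 0, 0, -1, 0, 0.6, -0.1, 0, 0, 0, -1, 0, 0.6, -0.1, 0, 0, 0, -1, 0, 0.6, 0, 0, 0, 0, -1, 0, 0.5, 0, 0, 0, 0, -1, 0, 0, 0, 0, 0, 0, -1, 0, 0, 0, 0, 0, 0, -1]'

```text
time_s: 2.78
ee_pos: [0.51, -0.318, 0.0825]
ee_rot: [-0.565, -0.423, 0.424, 0.567]
ft_force: [-0.0, -0.1, 0.3]
gripper_width: 0.999
```

Run:
```python
from h import *
c=shot('wrist','w2'); to([.515,-.3188,.006],73.8)
g=c['image'].astype(int).sum(2)
st,r,b=punch_in(c,(230,340,0,350),180); print(st,r)
b=b[np.argsort(b[:,1])]; top=b[:2].mean(0);bot=b[2:].mean(0)
for z in (.007,.012): 
  A=onplane(c,*top,z);B=onplane(c,*bot,z); print(A,B,(A+B)/2,np.linalg.norm(A-B),np.degrees(np.arctan2(*(A-B)[1::-1])))
c1=load('w1'); print(tri([(c,*top),(c1,283.5,144.5)]),tri([(c,*bot),(c1,283.5,265.5)]))
```

```text
t 2.83 p [ 0.5109 -0.3186  0.0837] xang 73.63 tilt [ 0. -1.  0.]
 shift units [ 0.024  1.943 -0.1  ]  turn y units -0.025
[ 271  138   22  179 3511] ((281.5, 227.0), (178.0, 21.0), 90.0)
[ 0.45775297 -0.3022197   0.007     ] [ 0.57617778 -0.33681417  0.007     ] [ 0.51696537 -0.31951693  0.007     ] 0.12337427850040994 163.7157653221104
[ 0.45748417 -0.30217574  0.012     ] [ 0.57318682 -0.33597501  0.012     ] [ 0.5153355  -0.31907537  0.012     ] 0.12053835334570254 163.7157653221104
[ 0.45548765 -0.30182674  0.04914678] [ 0.5702273  -0.33495492  0.01704767]
```

View pics/w2.png

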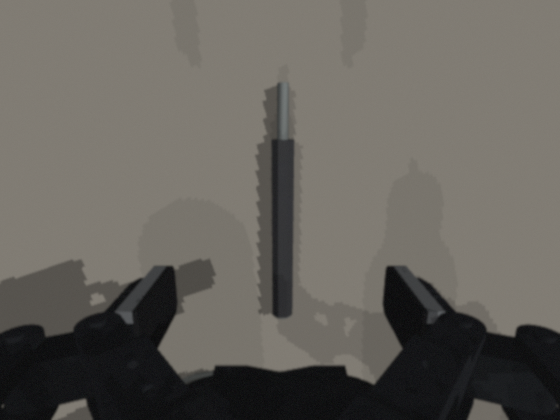

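Emit:
drive_tool --steps '[0, 0.4, -0.05, 0, 0, 0, -0.3, 0, 0.5, -0.05, 0, 0, 0, -0.3, 0, 0.5, 0, 0, 0, 0, -0.3, 0, 0.3, 0, 0, 0, 0, -0.3, 0, 0.24, 0, 0, 0, 0, -0.3, 0, 0, 0, 0, 0, 0, -0.3, 0, 0, 0, 0, 0, 0, -0.3]' --grip_force 60

```text
time_s: 3.42
ee_pos: [0.5149, -0.3198, 0.0062]
ee_rot: [0.566, 0.424, -0.424, -0.566]
ft_force: [-0.4, -0.0, -0.5]
gripper_width: 0.65
```

Run:
```python
from h import *
to([.515,-.3188,.005],73.8)
```

```text
t 3.42 p [ 0.5149 -0.3198  0.0062] xang 73.63 tilt [-0. -1. -0.]
 shift units [0.026 0.031 0.005]  turn y units -0.025
```

Close the fingers.

Emit:
drive_tool --steps '[0, 0.05, 0, 0, 0, 0, 0.2, 0, 0, 0, 0, 0, 0, 0.6, 0, 0, 0, 0, 0, 0, 1, 0, 0, 0, 0, 0, 0, 1, 0, 0, 0, 0, 0, 0, 1, 0, 0, 0, 0, 0, 0, 1, 0, 0, 0, 0, 0, 0, 1, 0, 0, 0, 0, 0, 0, 1]'

```text
time_s: 4.08
ee_pos: [0.515, -0.3199, 0.0046]
ee_rot: [0.566, 0.424, -0.424, -0.566]
ft_force: [-2.4, 1.2, 5.5]
gripper_width: 0.137
```

Run:
```python
from h import *
c=shot('wrist','w3');to([.515,-.3188,.1],73.8); print(sensors.get_state()['gripper_width'],sensors.get_state()['ft_force'])
```

```text
t 4.13 p [ 0.515  -0.3199  0.0046] xang 73.63 tilt [-0.    -1.    -0.001]
 shift units [ 0.026 -2.385  0.005]  turn y units -0.025
0.13537485547556977 [-0.44686976  1.21265895  5.22328953]
```

View pics/w3.png

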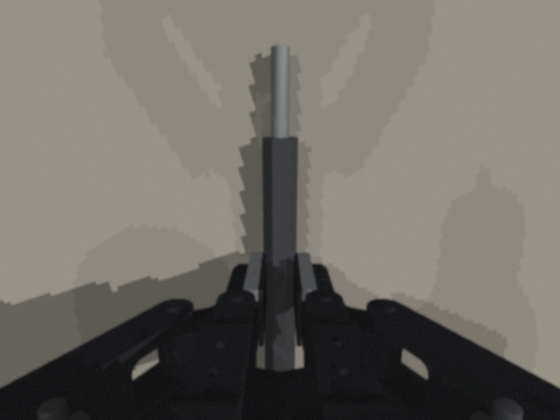

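Emit:
drive_tool --steps '[0, -0.3, 0, 0, 0, 0, 1, 0, -0.6, 0, 0, 0, 0, 1, 0, -0.8, 0, 0, 0, 0, 1, 0, -0.8, 0, 0, 0.3, 0, 1, 0, -0.6, 0, 0, 0.7, 0, 1, 0, 0, 0, 0, 0.9, 0, 1, 0, 0, 0, 0, 0.9, 0, 1, 0, 0, 0, 0, 0.9, 0, 1, 0, 0, 0, 0, 0.9, 0, 1, 0, 0, 0, 0, 0.9, 0, 1, 0, 0, 0, 0, 0.9, 0, 1, 0, 0, 0, 0, 0.9, 0, 1]'

```text
time_s: 5.13
ee_pos: [0.5145, -0.3196, 0.1286]
ee_rot: [0.693, 0.142, -0.142, -0.693]
ft_force: [-0.8, -0.2, -2.0]
gripper_width: 0.139
```

Emit:
drive_tool --steps '[0, 0, 0, 0, 0.9, 0, 1, 0, 0, 0, 0, 0.9, 0, 1, 0, 0, 0, 0, 0.9, 0, 1, 0, 0, 0, 0, 0.9, 0, 1, 0, 0, 0, 0, 0.9, 0, 1, 0, 0, 0, 0, 0.9, 0, 1, 0, 0, 0, 0, 0.3, 0, 1, 0, 0, 0, 0, 0, 0, 1]'

```text
time_s: 5.8
ee_pos: [0.5145, -0.3197, 0.1285]
ee_rot: [0.7, -0.097, 0.098, -0.7]
ft_force: [-0.3, 0.8, -1.4]
gripper_width: 0.139
```

Run:
```python
from h import *
to([.407,-.11,.13],-15.6)
c=shot('wrist','w4')
t=load('top0');im=t['image']
# black grip line and disc
g=im.astype(int).sum(2); m=np.zeros(g.shape,np.uint8); m[155:205,262:292]=g[155:205,262:292]<110
ys,xs=np.where(m); print(len(xs),xs.min(),xs.max(),ys.min(),ys.max())
vx,vy,x0,y0=cv2.fitLine(np.c_[xs,ys].astype(np.float32),2,0,.01,.01).ravel();s=(xs-x0)*vx+(ys-y0)*vy
P=[onplane(t,x0+vx*k,y0+vy*k,.055) for k in (s.min(),s.max())]; print(P,np.degrees(np.arctan2(*(P[1]-P[0])[1::-1])))
```

```text
t 5.8 p [ 0.5145 -0.3197  0.1285] xang -15.85 tilt [ 0. -1. -0.]
 shift units [-4.017 -0.04   4.308]  turn y units -0.037
227 271 286 162 194
[array([0.61132058, 0.00429029, 0.055     ]), array([ 0.69678418, -0.02068717,  0.055     ])] -16.29144771739754
```

View pics/w4.png

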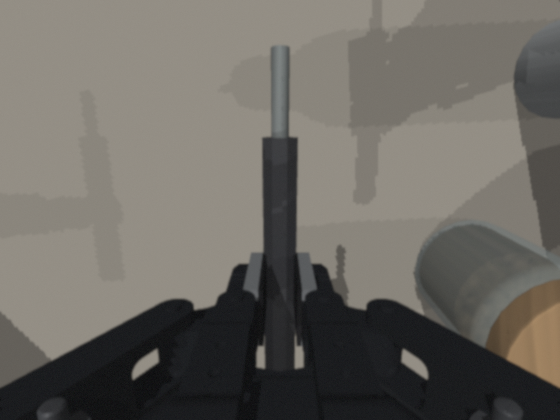

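Emit:
drive_tool --steps '[-0.2, 0, 0.2, 0, 0, 0, 1, -0.5, 0, 0.5, 0, 0, 0, 1, -0.5, 0, 0.5, 0, 0, 0, 1, -0.5, 0, 0.6, 0, 0, 0, 1, -0.5, 0, 0.6, 0, 0, 0, 1, -0.5, 0, 0.6, 0, 0, 0, 1, -0.5, 0, 0.6, 0, 0, 0, 1, -0.5, 0, 0.4, 0, 0, 0, 1, -0.3, 0, 0.3, 0, 0, 0, 1, 0, 0, 0, 0, 0, 0, 1, 0, 0, 0, 0, 0, 0, 1]'

```text
time_s: 6.77
ee_pos: [0.4067, -0.1099, 0.128]
ee_rot: [0.701, -0.096, 0.096, -0.701]
ft_force: [1.3, -1.0, -1.1]
gripper_width: 0.138
```

Run:
```python
from h import *
to([.407,-.11,.13],-15.6)
c=shot('wrist','w5')
```

```text
t 6.77 p [ 0.4067 -0.1099  0.128 ] xang -15.61 tilt [ 0. -1. -0.]
 shift units [ 0.008 -0.049 -0.001]  turn y units -0.001
```

View pics/w5.png

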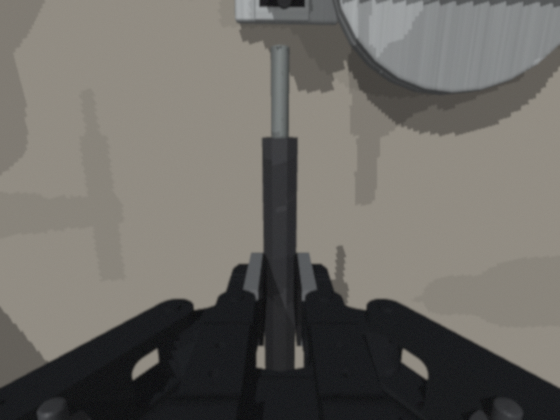

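Emit:
drive_tool --steps '[0, 0, 0.4, 0, 0, 0, 1, 0, 0, 0.5, 0, 0, 0, 1, 0, 0, 0.3, 0, 0, 0, 1, 0, 0, 0, 0, 0, 0, 1, 0, 0, 0, 0, 0, 0, 1]'

```text
time_s: 7.23
ee_pos: [0.421, -0.0648, 0.1278]
ee_rot: [0.701, -0.096, 0.097, -0.7]
ft_force: [-0.1, 0.0, -1.8]
gripper_width: 0.138
```

Run:
```python
from h import *
to([.407,-.11,.13],-15.6)
c=shot('wrist','w6')
im=cv2.cvtColor(c['image'],cv2.COLOR_RGB2BGR)
cv2.imwrite('pics/z6.png',cv2.resize(im[0:140,190:380],None,fx=4,fy=4,interpolation=cv2.INTER_CUBIC))
```

```text
t 7.23 p [ 0.421  -0.0648  0.1278] xang -15.69 tilt [ 0. -1. -0.]
 shift units [-0.03  -0.056 -1.182]  turn y units -0.013
```

View pics/z6.png

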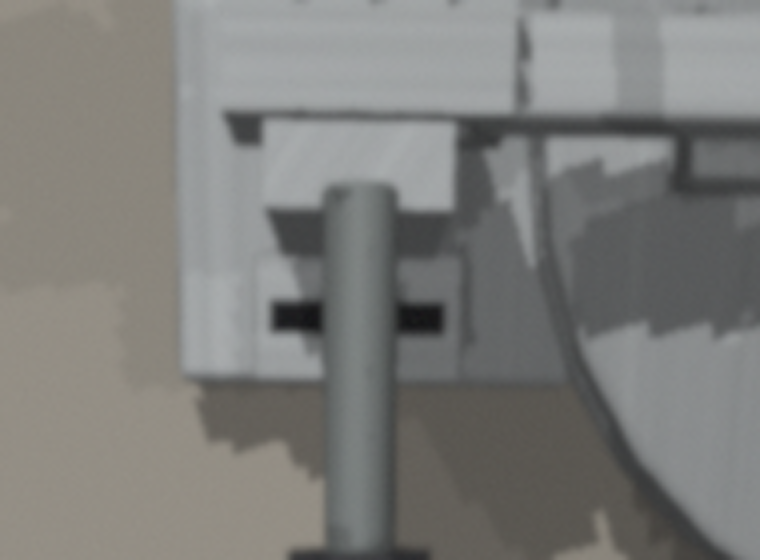

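```bash
cat > lug.py <<'E'
from h import *
import sys
c=load(sys.argv[1]); g=cv2.cvtColor(c['image'],cv2.COLOR_RGB2GRAY).astype(float)
g=cv2.GaussianBlur(g,(3,3),0)
def edge_v(r0,r1,c0,c1):  # vertical edges: per row max |grad| subpixel
    pts=[]
    for r in range(r0,r1):
        d=np.diff(g[r,c0:c1+1]); k=np.argmax(abs(d)); 
        if 0<k<len(d)-1:
            a,b,e=abs(d[k-1:k+2]); k=k+0.5*(a-e)/(a-2*b+e+1e-9)
        pts.append((c0+k+.5,r))
    return np.array(pts)
def edge_h(c0,c1,r0,r1):
    pts=[]
    for cc in range(c0,c1):
        d=np.diff(g[r0:r1+1,cc]); k=np.argmax(abs(d))
        if 0<k<len(d)-1:
            a,b,e=abs(d[k-1:k+2]); k=k+0.5*(a-e)/(a-2*b+e+1e-9)
        pts.append((cc,r0+k+.5))
    return np.array(pts)
E
python3 - w6 <<'E'
from lug import *
L=edge_v(33,50,250,262);Rr=edge_v(33,50,298,310);print(L[:,0].round(1),Rr[:,0].round(1))
bl=edge_h(240,268,86,102); br=edge_h(292,320,86,102); b=np.r_[bl,br]; print(b[:,1].round(1))
p=np.polyfit(b[:,0],b[:,1],1);print(p)
A=onplane(c,240,np.polyval(p,240),.012);B=onplane(c,325,np.polyval(p,325),.012);print('base edge ang',np.degrees(np.arctan2(*(B-A)[1::-1])))
nl=edge_v(60,130,266,276);nr=edge_v(60,130,284,294);print(nl[::6,0].round(1),nr[::6,0].round(1))
fr=np.r_[edge_h(258,270,46,60),edge_h(291,302,46,60)];print(fr[:,1].round(1))
E
```

```text
[255.1 255.1 255.2 255.3 255.4 255.5 255.6 255.7 255.9 255.9 255.8 255.6
 255.5 255.4 255.3 255.3 255.2] [303.6 303.5 303.4 303.4 303.4 303.4 303.4 303.3 303.3 303.2 303.1 303.1
 303.1 303.1 303.1 303.1 303.1]
[93.1 93.3 93.3 93.4 93.4 93.5 93.4 93.4 93.4 93.3 93.4 93.4 93.5 93.7
 93.9 94.  94.1 94.1 94.1 94.1 94.2 94.2 94.2 94.2 94.2 94.2 94.2 94.2
 94.5 94.4 94.4 94.4 94.5 94.5 94.5 94.5 94.4 94.4 94.4 94.4 94.4 94.2
 94.  94.1 94.1 94.1 94.2 94.3 94.3 94.4 94.4 94.5 94.4 94.5 94.5 94.5]
[1.24036274e-02 9.05971243e+01]
base edge ang -16.35389168136105
[270.9 273.9 274.4 270.3 266.5 269.8 272.4 272.8 272.8 274.3 270.5 270.4] [287.  289.4 285.8 288.4 285.8 289.1 285.6 285.6 285.4 285.3 285.3 285.3]
[51.4 51.6 51.7 51.7 51.8 51.7 51.7 51.7 51.7 51.7 51.7 51.7 52.1 52.2
 52.3 52.4 52.4 52.4 52.3 52.3 52.4 52.4 52.3]
```

```bash
python3 - w6 <<'E'
from lug import *
p,R,s=tool()
F=onplane(c,279.6,52.0,.063); print('F',F, 'width', np.linalg.norm(onplane(c,303.3,40,.063)-onplane(c,255.6,40,.063)))
zp=p[2]+.0024
c0=c
c=load('w5'); g=cv2.GaussianBlur(cv2.cvtColor(c['image'],cv2.COLOR_RGB2GRAY).astype(float),(3,3),0)
import lug; lug.g=g
for r in (52,60,70,80,90,100,110,120,128): print(r,g[r,268:293].round(0).astype(int))
E
```

```text
F [0.44814627 0.03190606 0.063     ] width 0.025955282816470547
52 [132 119 105  96  96 100 106 112 117 121 124 126 126 122 117 113 107 100
  91  82  77  80  88  93  94]
60 [138 132 119 106 100 101 106 111 117 121 125 126 125 121 117 112 107 100
  91  83  80  84  89  93  95]
70 [138 132 120 107 100 102 107 112 118 122 125 125 123 119 114 110 105  98
  90  82  79  83  90  94  95]
80 [138 132 120 107 101 102 108 113 118 123 125 125 123 120 115 110 104  97
  89  84  92 111 128 137 139]
90 [138 132 119 107 101 103 108 114 119 122 124 124 122 118 113 108 103  96
  88  83  91 111 129 138 140]
100 [140 137 127 112 104 104 108 114 118 122 124 124 122 118 113 108 102  94
  86  84  97 118 134 139 140]
110 [140 137 127 113 104 104 108 114 119 122 123 123 121 117 112 107 101  92
  84  83  96 118 134 139 140]
120 [140 136 127 113 105 105 109 114 119 122 123 123 119 114 108 103  98  91
  82  81  95 118 134 139 140]
128 [140 136 127 113 105 106 110 115 118 121 122 122 120 116 111 105  98  90
  81  80  95 118 134 139 140]
```

Emit:
drive_tool --steps '[-0.03, 0, -0.25, 0, 0.1, 0, 1, 0, 0.3, 0, 0, 0, 0, 1, 0, 0.6, 0, 0, 0, 0, 1, 0, 0.6, 0, 0, 0, 0, 1, 0, 0.4, 0, 0, 0, 0, 1, 0, 0.1, 0, 0, 0, 0, 1, 0, 0, 0, 0, 0, 0, 1, 0, 0, 0, 0, 0, 0, 1]'

```text
time_s: 7.95
ee_pos: [0.4166, -0.0745, 0.0481]
ee_rot: [0.7, -0.101, 0.101, -0.7]
ft_force: [0.5, 0.5, -1.3]
gripper_width: 0.134
```

Run:
```python
from h import *
to([.448146,.031906,.0476],-16.3)
c=shot('wrist','w7');print(sensors.get_state()['ft_force'])
im=cv2.cvtColor(c['image'],cv2.COLOR_RGB2BGR)
cv2.imwrite('pics/z7.png',cv2.resize(im[0:140,190:380],None,fx=4,fy=4,interpolation=cv2.INTER_CUBIC))
```

```text
t 7.95 p [ 0.4166 -0.0745  0.0481] xang -16.5 tilt [ 0. -1. -0.]
 shift units [1.000e-03 1.200e-02 2.775e+00]  turn y units -0.029
[ 0.94334014 -0.20261519 -1.56711509]
```

View pics/z7.png

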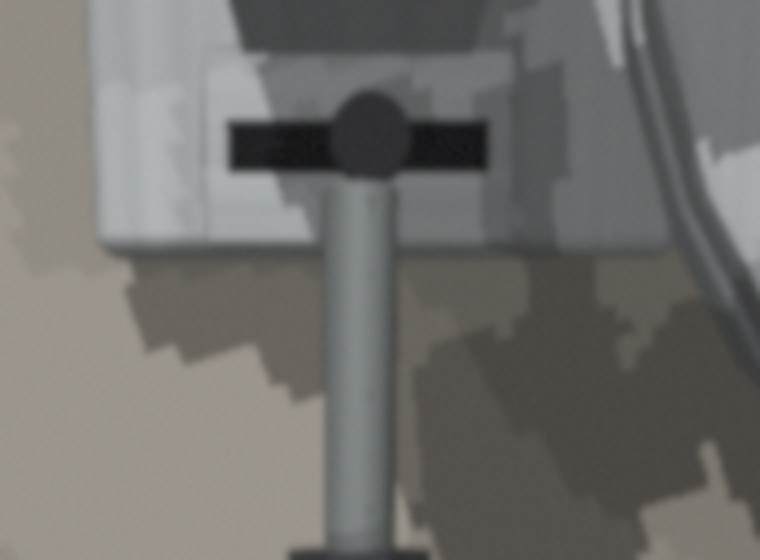

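Emit:
drive_tool --steps '[0, 0.012, 0.1, 0, -0.02, 0, 1, 0, 0, 0.15, 0, 0, 0, 1, 0, 0, 0.08, 0, 0, 0, 1, 0, 0, 0, 0, 0, 0, 1, 0, 0, 0, 0, 0, 0, 1]'

```text
time_s: 8.42
ee_pos: [0.4204, -0.0607, 0.0475]
ee_rot: [0.7, -0.1, 0.1, -0.7]
ft_force: [0.2, -0.2, -2.0]
gripper_width: 0.134
```

Run:
```python
from h import *
to([.448146,.031906,.0476],-16.3)
c=shot('wrist','w8');print(sensors.get_state()['ft_force'])
im=cv2.cvtColor(c['image'],cv2.COLOR_RGB2BGR)
cv2.imwrite('pics/z8.png',cv2.resize(im[0:100,230:330],None,fx=6,fy=6,interpolation=cv2.INTER_CUBIC))
```

```text
t 8.42 p [ 0.4204 -0.0607  0.0475] xang -16.25 tilt [ 0. -1.  0.]
 shift units [ 0.017 -0.004  2.417]  turn y units 0.008
[ 0.77857855  0.34609405 -1.42079323]
```

View pics/z8.png

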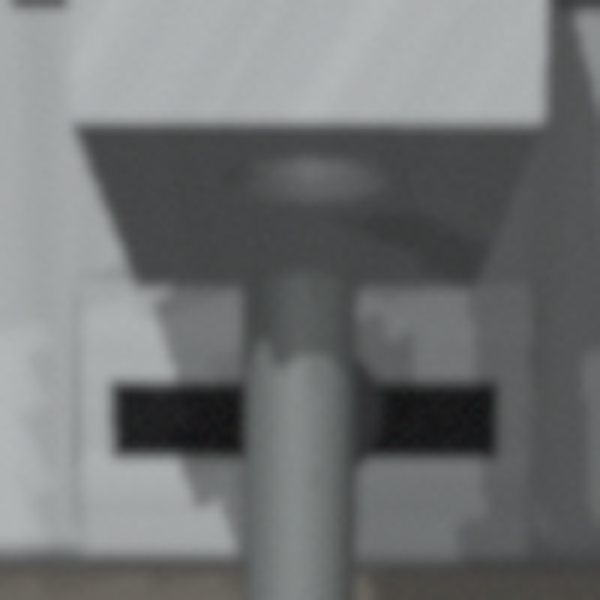

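```bash
python3 - w8 <<'E'
from lug import *
L=edge_v(3,19,238,250);Rr=edge_v(3,19,314,326);print(L[:,0].round(1),Rr[:,0].round(1))
L=edge_v(24,45,238,256);Rr=edge_v(24,45,304,325);print(L[:,0].round(1),Rr[:,0].round(1))
def ax(u,v,z):
    X=onplane(c,u,v,z); return c['R']@X+c['t'],X
for r in (50,54,58,75,85,95): print(r,g[r,266:296].round(0).astype(int))
print(g[30,266:300].round(0).astype(int))
E
```

```text
[240.9 241.3 241.  241.3 241.5 241.5 241.3 241.2 240.9 240.6 240.5 240.6
 240.7 240.8 240.9 240.9] [320.9 320.8 320.8 320.8 320.9 320.9 320.8 320.7 320.6 320.6 320.6 320.6
 320.6 320.6 320.6 320.5]
[243.3 243.7 244.  244.4 244.7 245.1 245.6 246.1 246.4 246.7 247.2 247.6
 248.1 248.4 248.8 249.2 249.7 250.1 250.4 250.7 251. ] [318.4 318.2 317.7 317.  316.7 316.4 315.8 315.4 315.  314.6 314.3 314.1
 313.6 313.2 312.7 312.2 311.6 311.3 311.  310.4 309.9]
50 [115 116 114 106  93  79  72  72  75  78  83  87  90  92  92  91  89  87
  85  82  78  76  81  94 106 112 113 112 112 112]
54 [120 120 117 110  95  81  74  73  75  79  83  87  90  92  93  92  90  88
  86  83  78  76  78  87  95  98 101 105 111 115]
58 [115 114 112 104  94  87  91  98  99  93  88  90  95 100 102 101  99  95
  91  85  79  75  75  81  88  93  95  96  96  97]
75 [ 56  55  56  60  71  87 101 109 115 121 127 132 134 135 133 129 124 118
 112 104  95  84  72  62  59  60  61  60  60  60]
85 [152 138 123 112 106 103 105 110 116 122 127 132 134 135 132 128 123 118
 111 103  94  86  86  95 106 111 113 114 114 114]
95 [ 90  89  87  87  88  94 102 110 116 122 127 131 133 133 131 127 122 116
 109 101  91  82  79  81  83  81  78  76  74  73]
[ 70  68  68  69  71  75  78  81  83  86  89  91  94  97 100 101 101 100
  99  98  96  94  92  90  88  86  82  78  74  71  70  70  70  71]
```

Emit:
drive_tool --steps '[0.017, 0, 0, 0, 0, 0, 1, 0, 0, 0, 0, 0, 0, 1, 0, 0, 0, 0, 0, 0, 1]'

```text
time_s: 8.72
ee_pos: [0.4209, -0.0614, 0.0472]
ee_rot: [0.7, -0.1, 0.1, -0.7]
ft_force: [0.2, -1.0, -1.9]
gripper_width: 0.135
```

Run:
```python
from h import *
to([.448146,.031906,.0476],-16.3)
c=shot('wrist','w9');print(sensors.get_state()['ft_force'])
u,v=proj(c,[.448146,.031906,.05]); print(u,v)
im=c['image'].astype(int).sum(2); 
for r in range(20,46,2): print(r,im[r,262:304])
im=cv2.cvtColor(c['image'],cv2.COLOR_RGB2BGR)
cv2.imwrite('pics/z9.png',cv2.convertScaleAbs(cv2.resize(im[0:75,230:330],None,fx=8,fy=8,interpolation=cv2.INTER_CUBIC),alpha=1.8))
```

```text
t 8.72 p [ 0.4209 -0.0614  0.0472] xang -16.31 tilt [-0. -1. -0.]
 shift units [-0.    -0.011  2.43 ]  turn y units -0.001
[ 0.21693886 -1.07059459 -1.36460507]
279.3426072647699 28.107371022797707
20 [225 226 222 223 222 226 223 228 226 226 221 229 226 229 231 233 234 231
 233 232 228 226 227 230 224 225 225 225 226 224 223 222 223 224 222 222
 220 221 228 234 235 238]
22 [214 213 213 207 210 209 213 210 210 210 210 211 214 216 222 221 221 220
 224 222 212 215 216 214 213 216 213 212 210 212 211 210 212 211 207 209
 209 213 213 216 215 215]
24 [210 209 214 210 212 211 210 213 213 221 230 232 238 250 255 260 266 274
 267 268 267 260 248 241 238 233 225 222 212 213 212 211 208 210 215 209
 213 211 211 214 213 220]
26 [212 218 210 208 198 200 202 211 230 244 251 261 271 280 291 306 315 321
 324 317 316 304 302 292 278 272 267 248 236 228 215 215 209 210 214 210
 210 210 213 213 216 213]
28 [208 213 209 207 197 205 212 223 233 238 248 256 268 275 284 294 299 304
 309 305 299 299 293 283 281 274 270 259 250 236 226 216 204 209 211 211
 211 213 215 215 212 213]
30 [209 212 216 212 213 213
[... 672 characters left out ...]

38 [209 210 213 210 210 209 212 207 213 213 209 210 211 210 212 217 216 218
 218 219 213 216 216 211 213 213 210 209 204 203 189 187 181 180 180 179
 177 181 182 183 184 187]
40 [206 213 214 213 210 209 214 213 209 212 211 214 216 216 214 210 217 220
 222 220 217 216 216 211 212 212 210 209 208 210 209 209 207 203 202 198
 193 189 192 181 180 185]
42 [208 206 213 212 212 215 210 210 211 215 209 213 208 215 213 215 214 215
 218 216 215 216 216 215 213 215 215 212 206 210 213 212 211 211 214 218
 210 209 205 196 196 193]
44 [217 211 208 214 216 212 216 214 213 213 215 214 213 215 217 223 223 225
 227 226 223 218 217 215 213 210 209 215 211 211 215 216 220 218 216 219
 216 221 216 216 214 217]
```

View pics/z9.png

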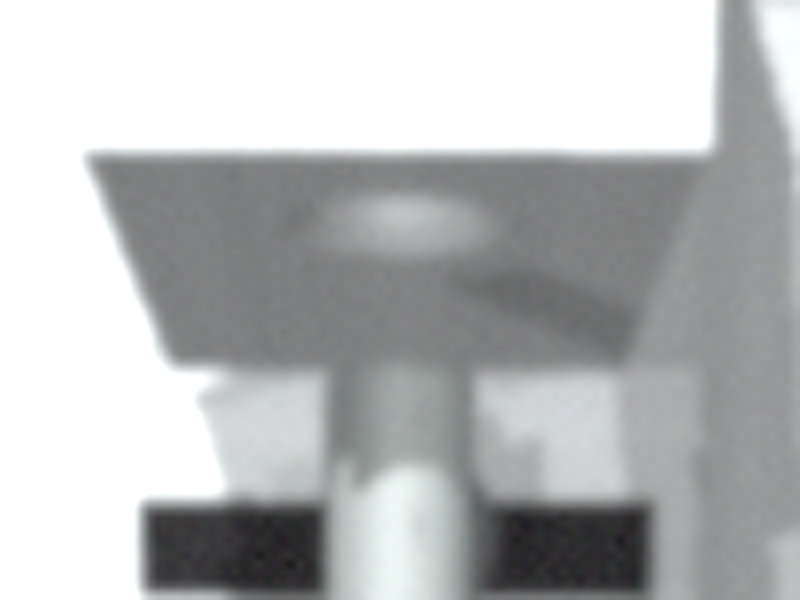

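Emit:
drive_tool --steps '[0, -0.006, 0.04, 0, 0, 0, 1, 0, 0, 0.03, 0, 0, 0, 1, 0, 0, 0, 0, 0, 0, 1, 0, 0, 0, 0, 0, 0, 1]'

```text
time_s: 9.1
ee_pos: [0.4216, -0.0586, 0.0474]
ee_rot: [0.7, -0.1, 0.1, -0.7]
ft_force: [0.6, -0.3, -2.4]
gripper_width: 0.137
```

Emit:
drive_tool --steps '[0, 0, 0.025, 0, 0, 0, 1, 0, 0, 0, 0, 0, 0, 1, 0, 0, 0, 0, 0, 0, 1]'

```text
time_s: 9.35
ee_pos: [0.4219, -0.0576, 0.0474]
ee_rot: [0.7, -0.1, 0.1, -0.7]
ft_force: [0.2, 0.1, -1.5]
gripper_width: 0.132
```

Emit:
drive_tool --steps '[0, 0, 0.025, 0, 0, 0, 1, 0, 0, 0, 0, 0, 0, 1, 0, 0, 0, 0, 0, 0, 1]'

```text
time_s: 9.6
ee_pos: [0.4222, -0.0567, 0.0475]
ee_rot: [0.7, -0.1, 0.1, -0.7]
ft_force: [-0.8, 0.3, -1.9]
gripper_width: 0.137
```

Emit:
drive_tool --steps '[0, 0, 0.025, 0, 0, 0, 1, 0, 0, 0, 0, 0, 0, 1, 0, 0, 0, 0, 0, 0, 1]'

```text
time_s: 9.85
ee_pos: [0.4225, -0.0557, 0.0474]
ee_rot: [-0.7, 0.1, -0.1, 0.7]
ft_force: [-0.4, -0.2, -1.8]
gripper_width: 0.137
```

Emit:
drive_tool --steps '[0, 0, 0.025, 0, 0, 0, 1, 0, 0, 0, 0, 0, 0, 1, 0, 0, 0, 0, 0, 0, 1]'

```text
time_s: 10.1
ee_pos: [0.4228, -0.0547, 0.0475]
ee_rot: [-0.7, 0.1, -0.1, 0.7]
ft_force: [-0.1, -0.4, -1.7]
gripper_width: 0.135
```

Run:
```python
from h import *
to([.448146,.031906,.0476],-16.3)
c=shot('wrist','w10');print(sensors.get_state()['ft_force'])
im=cv2.cvtColor(c['image'],cv2.COLOR_RGB2BGR)
cv2.imwrite('pics/z10.png',cv2.convertScaleAbs(cv2.resize(im[0:75,230:330],None,fx=8,fy=8,interpolation=cv2.INTER_CUBIC),alpha=1.8))
```

```text
t 10.1 p [ 0.4228 -0.0547  0.0475] xang -16.31 tilt [ 0. -1.  0.]
 shift units [ 0.    -0.004  2.257]  turn y units -0.001
[-0.18216966  0.33450776 -1.4574047 ]
```

View pics/z10.png

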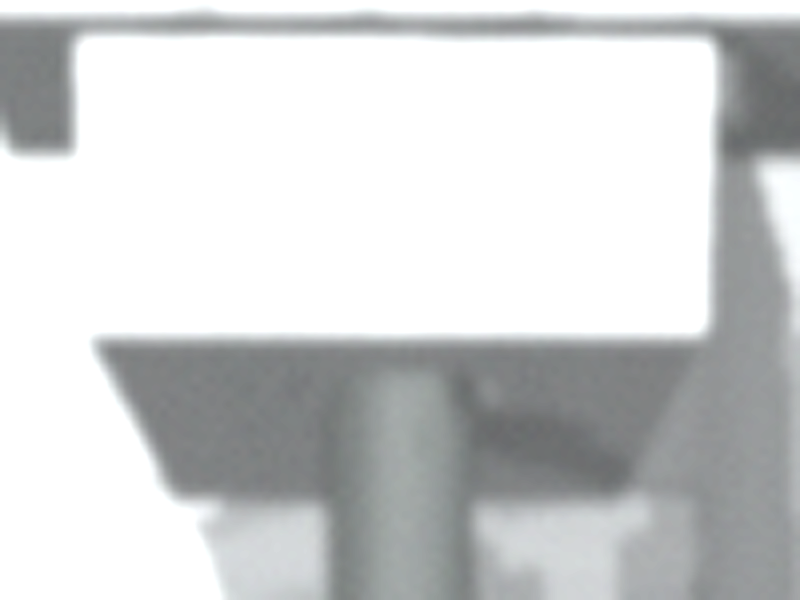

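Emit:
drive_tool --steps '[0, 0, 0.025, 0, 0, 0, 1, 0, 0, 0, 0, 0, 0, 1, 0, 0, 0, 0, 0, 0, 1]'

```text
time_s: 10.4
ee_pos: [0.4231, -0.0538, 0.0475]
ee_rot: [0.7, -0.1, 0.1, -0.7]
ft_force: [-0.6, -0.0, -1.6]
gripper_width: 0.136
```

Emit:
drive_tool --steps '[0, 0, 0.025, 0, 0, 0, 1, 0, 0, 0, 0, 0, 0, 1, 0, 0, 0, 0, 0, 0, 1]'

```text
time_s: 10.65
ee_pos: [0.4233, -0.0528, 0.0475]
ee_rot: [-0.7, 0.1, -0.1, 0.7]
ft_force: [-0.1, 0.2, -0.8]
gripper_width: 0.135
```

Emit:
drive_tool --steps '[0, 0, 0.025, 0, 0, 0, 1, 0, 0, 0, 0, 0, 0, 1, 0, 0, 0, 0, 0, 0, 1]'

```text
time_s: 10.9
ee_pos: [0.4236, -0.0519, 0.0474]
ee_rot: [0.7, -0.1, 0.1, -0.7]
ft_force: [-0.6, 0.2, -2.1]
gripper_width: 0.138
```

Emit:
drive_tool --steps '[0, 0, 0.025, 0, 0, 0, 1, 0, 0, 0, 0, 0, 0, 1, 0, 0, 0, 0, 0, 0, 1]'

```text
time_s: 11.15
ee_pos: [0.4238, -0.0511, 0.0474]
ee_rot: [0.7, -0.1, 0.1, -0.7]
ft_force: [-1.1, -2.1, -1.8]
gripper_width: 0.141
```

Emit:
drive_tool --steps '[0, 0, 0.025, 0, 0, 0, 1, 0, 0, 0, 0, 0, 0, 1, 0, 0, 0, 0, 0, 0, 1]'

```text
time_s: 11.4
ee_pos: [0.4239, -0.0504, 0.0474]
ee_rot: [0.7, -0.1, 0.1, -0.7]
ft_force: [-1.1, -6.3, -1.2]
gripper_width: 0.135
```

Emit:
drive_tool --steps '[0, 0, 0.025, 0, 0, 0, 1, 0, 0, 0, 0, 0, 0, 1, 0, 0, 0, 0, 0, 0, 1]'

```text
time_s: 11.65
ee_pos: [0.4241, -0.0495, 0.0474]
ee_rot: [0.7, -0.1, 0.1, -0.7]
ft_force: [-2.4, -7.8, -1.1]
gripper_width: 0.134
```

Emit:
drive_tool --steps '[0, 0, 0.025, 0, 0, 0, 1, 0, 0, 0, 0, 0, 0, 1, 0, 0, 0, 0, 0, 0, 1]'

```text
time_s: 11.9
ee_pos: [0.4244, -0.0486, 0.0474]
ee_rot: [0.7, -0.1, 0.1, -0.7]
ft_force: [-2.1, -6.2, -1.2]
gripper_width: 0.136
```

Emit:
drive_tool --steps '[0, 0, 0.025, 0, 0, 0, 1, 0, 0, 0, 0, 0, 0, 1, 0, 0, 0, 0, 0, 0, 1]'

```text
time_s: 12.15
ee_pos: [0.4246, -0.0477, 0.0474]
ee_rot: [0.7, -0.1, 0.1, -0.7]
ft_force: [-0.7, -7.5, -2.0]
gripper_width: 0.134
```

Run:
```python
from h import *
to([.448146,.031906,.0476],-16.3)
c=shot('wrist','w11');print(sensors.get_state()['ft_force'])
im=cv2.cvtColor(c['image'],cv2.COLOR_RGB2BGR)
cv2.imwrite('pics/z11.png',cv2.convertScaleAbs(cv2.resize(im[0:150,200:360],None,fx=4,fy=4,interpolation=cv2.INTER_CUBIC),alpha=1.5))
```

```text
t 12.15 p [ 0.4246 -0.0477  0.0474] xang -16.28 tilt [-0.    -1.    -0.001]
 shift units [ 0.006 -0.008  2.074]  turn y units 0.003
[-1.71876962 -7.33065536 -1.34101843]
```

View pics/z11.png

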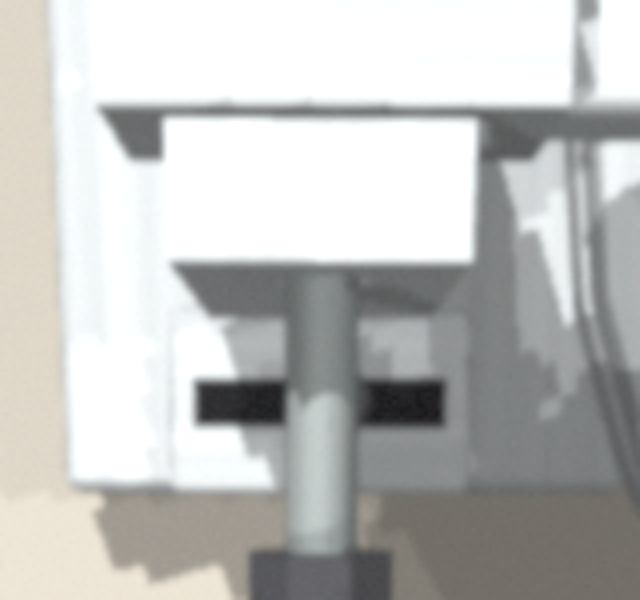

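Emit:
drive_tool --steps '[0, 0, 0.02, 0, 0, 0, 1, 0, 0, 0.02, 0, 0, 0, 1, 0, 0, 0.02, 0, 0, 0, 1, 0, 0, 0.02, 0, 0, 0, 1, 0, 0, 0.02, 0, 0, 0, 1, 0, 0, 0.02, 0, 0, 0, 1, 0, 0, 0.02, 0, 0, 0, 1, 0, 0, 0.02, 0, 0, 0, 1, 0, 0, 0.02, 0, 0, 0, 1, 0, 0, 0.02, 0, 0, 0, 1, 0, 0, 0.02, 0, 0, 0, 1, 0, 0, 0.02, 0, 0, 0, 1]'

```text
time_s: 13.2
ee_pos: [0.4273, -0.0385, 0.0474]
ee_rot: [0.7, -0.1, 0.1, -0.7]
ft_force: [-2.1, -8.6, -1.4]
gripper_width: 0.138
```

Run:
```python
from h import *
to([.448146,.031906,.0476],-16.3)
c=shot('wrist','w12');print(sensors.get_state()['ft_force'])
im=cv2.cvtColor(c['image'],cv2.COLOR_RGB2BGR)
cv2.imwrite('pics/z12.png',cv2.convertScaleAbs(cv2.resize(im[0:150,200:360],None,fx=4,fy=4,interpolation=cv2.INTER_CUBIC),alpha=1.5))
```

```text
t 13.2 p [ 0.4273 -0.0385  0.0474] xang -16.28 tilt [-0.    -1.    -0.001]
 shift units [ 0.007 -0.008  1.836]  turn y units 0.003
[-2.11850773 -6.86140134 -1.68450017]
```

View pics/z12.png

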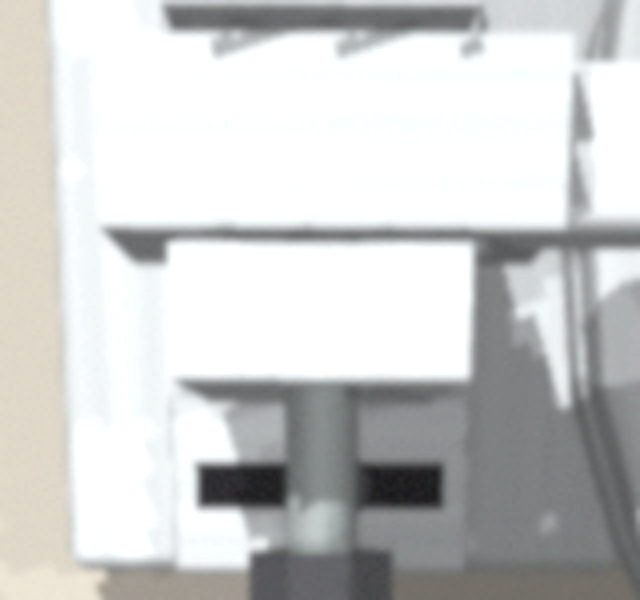

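Emit:
drive_tool --steps '[0, 0, 0.02, 0, 0, 0, 1, 0, 0, 0.02, 0, 0, 0, 1, 0, 0, 0.02, 0, 0, 0, 1, 0, 0, 0.02, 0, 0, 0, 1, 0, 0, 0.02, 0, 0, 0, 1, 0, 0, 0.02, 0, 0, 0, 1, 0, 0, 0.02, 0, 0, 0, 1, 0, 0, 0.02, 0, 0, 0, 1, 0, 0, 0.02, 0, 0, 0, 1, 0, 0, 0.02, 0, 0, 0, 1, 0, 0, 0.02, 0, 0, 0, 1, 0, 0, 0.02, 0, 0, 0, 1]'

```text
time_s: 14.25
ee_pos: [0.43, -0.0293, 0.0473]
ee_rot: [0.7, -0.1, 0.1, -0.7]
ft_force: [-1.5, -6.8, -2.0]
gripper_width: 0.134
```

Run:
```python
from h import *
to([.448146,.031906,.0476],-16.3)
c=shot('wrist','w13');print(sensors.get_state()['ft_force'])
im=cv2.cvtColor(c['image'],cv2.COLOR_RGB2BGR)
cv2.imwrite('pics/z13.png',cv2.convertScaleAbs(cv2.resize(im[0:150,200:360],None,fx=4,fy=4,interpolation=cv2.INTER_CUBIC),alpha=1.2))
```

```text
t 14.25 p [ 0.43   -0.0293  0.0473] xang -16.28 tilt [-0.    -1.    -0.001]
 shift units [ 0.007 -0.008  1.596]  turn y units 0.003
[-0.8265545  -7.82157661 -0.47399383]
```

View pics/z13.png

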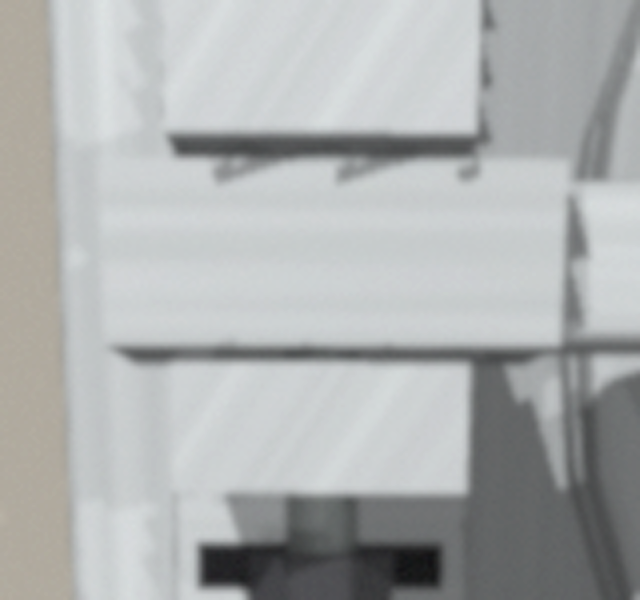

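Emit:
drive_tool --steps '[0, 0, 0.02, 0, 0, 0, 1, 0, 0, 0.02, 0, 0, 0, 1, 0, 0, 0.02, 0, 0, 0, 1, 0, 0, 0.01, 0, 0, 0, 1]'

```text
time_s: 14.63
ee_pos: [0.4308, -0.0266, 0.0473]
ee_rot: [0.7, -0.1, 0.1, -0.7]
ft_force: [-1.6, -7.6, -2.0]
gripper_width: 0.135
```

Emit:
drive_tool --steps '[0, 0, 0.02, 0, 0, 0, 1, 0, 0, 0, 0, 0, 0, 1]'

```text
time_s: 14.8
ee_pos: [0.431, -0.0258, 0.0474]
ee_rot: [0.7, -0.1, 0.1, -0.7]
ft_force: [-1.2, -7.6, -1.3]
gripper_width: 0.137
```

Emit:
drive_tool --steps '[0, 0, 0.02, 0, 0, 0, 1, 0, 0, 0, 0, 0, 0, 1]'

```text
time_s: 14.97
ee_pos: [0.4313, -0.025, 0.0474]
ee_rot: [0.7, -0.1, 0.1, -0.7]
ft_force: [-1.4, -8.1, -1.5]
gripper_width: 0.138
```

Emit:
drive_tool --steps '[0, 0, 0.02, 0, 0, 0, 1, 0, 0, 0, 0, 0, 0, 1]'

```text
time_s: 15.13
ee_pos: [0.4315, -0.0243, 0.0474]
ee_rot: [0.7, -0.1, 0.1, -0.7]
ft_force: [-2.2, -8.0, -1.0]
gripper_width: 0.139
```

Emit:
drive_tool --steps '[0, 0, 0.02, 0, 0, 0, 1, 0, 0, 0, 0, 0, 0, 1]'

```text
time_s: 15.3
ee_pos: [0.4316, -0.0236, 0.0473]
ee_rot: [0.7, -0.1, 0.1, -0.7]
ft_force: [-1.8, -8.6, -1.8]
gripper_width: 0.141
```

Run:
```python
from h import *
to([.448146,.031906,.0476],-16.3)
c=shot('wrist','w14');print(sensors.get_state()['ft_force'])
im=cv2.cvtColor(c['image'],cv2.COLOR_RGB2BGR)
cv2.imwrite('pics/z14.png',cv2.convertScaleAbs(cv2.resize(im[0:150,200:360],None,fx=4,fy=4,interpolation=cv2.INTER_CUBIC),alpha=1.2))
```

```text
t 15.3 p [ 0.4316 -0.0236  0.0473] xang -16.27 tilt [-0.001 -1.    -0.001]
 shift units [ 0.009 -0.009  1.449]  turn y units 0.005
[-1.98675566 -9.41123986 -1.12354274]
```

View pics/z14.png

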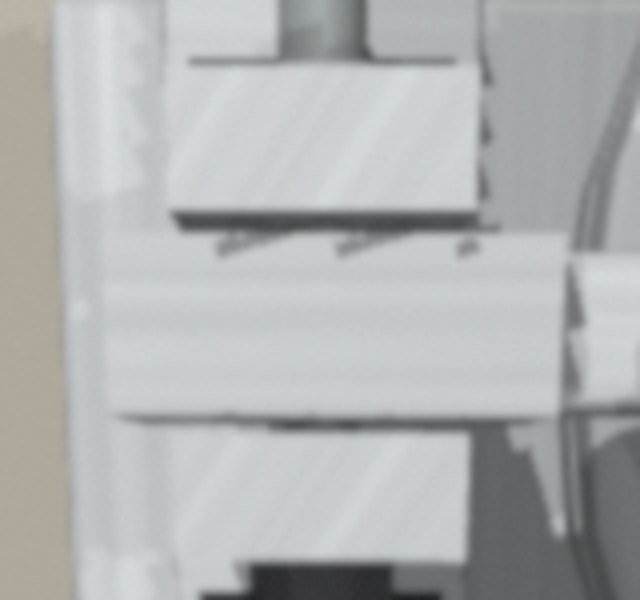

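Emit:
drive_tool --steps '[0, 0, 0.015, 0, 0, 0, 1, 0, 0, 0, 0, 0, 0, 1]'

```text
time_s: 15.52
ee_pos: [0.4315, -0.0236, 0.0473]
ee_rot: [0.701, -0.1, 0.099, -0.699]
ft_force: [-2.5, -14.6, 0.2]
gripper_width: 0.141
```

Emit:
drive_tool --steps '[0, 0, 0.015, 0, 0, 0, 1, 0, 0, 0, 0, 0, 0, 1]'

```text
time_s: 15.68
ee_pos: [0.4315, -0.0234, 0.0473]
ee_rot: [0.701, -0.1, 0.099, -0.699]
ft_force: [-3.3, -19.5, -0.7]
gripper_width: 0.14
```

Emit:
drive_tool --steps '[0, 0, -0.05, 0, 0, 0, 1, 0, 0, -0.1, 0, 0, 0, 1, 0, 0, -0.2, 0, 0, 0, 1, 0, 0, -0.3, 0, 0, 0, 1, 0, 0, -0.3, 0, 0, 0, 1, 0, 0, -0.4, 0, 0, 0, 1, 0, 0, -0.5, 0, 0, 0, 1, 0, 0, -0.6, 0, 0, 0, 1, 0, 0, -0.5, 0, 0, 0, 1, 0, 0, -0.4, 0, 0, 0, 1, 0, 0, -0.2, 0, 0, 0, 1, 0, 0, 0, 0, 0, 0, 1]'

```text
time_s: 16.68
ee_pos: [0.3922, -0.1593, 0.0475]
ee_rot: [0.7, -0.101, 0.101, -0.7]
ft_force: [0.0, -0.6, -1.9]
gripper_width: 0.139
```

Run:
```python
from h import *
to([.395,-.16,.005],-16.3)
c=shot('wrist','w15');print(sensors.get_state()['ft_force'])
c=shot('top','t15')
```

```text
t 16.68 p [ 0.3922 -0.1593  0.0475] xang -16.42 tilt [ 0. -1. -0.]
 shift units [0.072 1.062 0.003]  turn y units -0.018
[ 0.67940854 -0.20128254 -1.2243517 ]
```

View pics/w15.png

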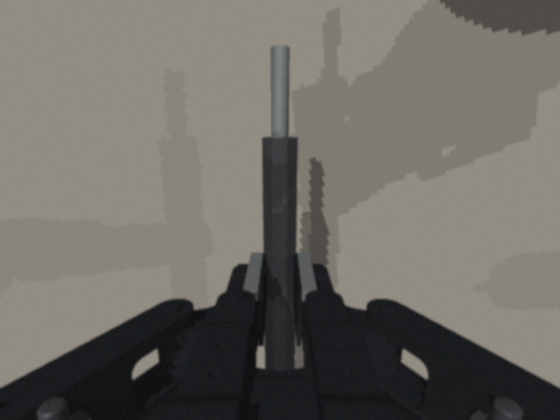

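View pics/t15.png

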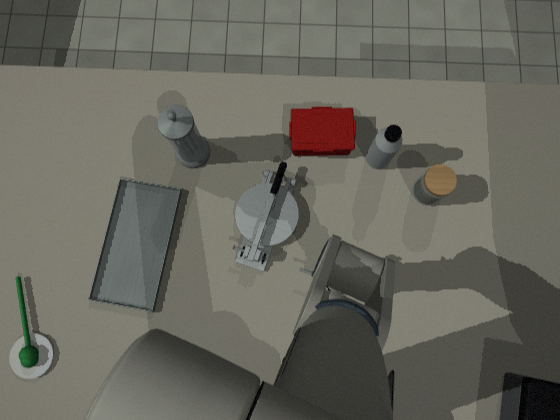

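Emit:
drive_tool --steps '[0, 0.3, 0, 0, 0, 0, 1, 0, 0.4, 0, 0, 0, 0, 1, 0, 0.2, 0, 0, 0, 0, 1, 0, 0.1, 0, 0, 0, 0, 1, 0, 0.04, 0, 0, 0, 0, 1, 0, 0.02, 0, 0, 0, 0, 1, 0, 0, 0, 0, 0, 0, 1, 0, 0, 0, 0, 0, 0, 1]'

```text
time_s: 17.45
ee_pos: [0.3929, -0.1581, 0.0054]
ee_rot: [0.7, -0.1, 0.1, -0.7]
ft_force: [-0.9, 0.6, -1.8]
gripper_width: 0.137
```

Emit:
drive_tool --steps '[0, 0.02, 0, 0, 0, 0, 1, 0, 0.005, 0, 0, 0, 0, 1, 0, 0, 0, 0, 0, 0, 1]'

```text
time_s: 17.7
ee_pos: [0.393, -0.1582, 0.0046]
ee_rot: [0.7, -0.1, 0.101, -0.7]
ft_force: [-0.5, 1.0, 4.0]
gripper_width: 0.134
```

Contact, so release gently. The fingers open only partly.

Emit:
drive_tool --steps '[0, 0, 0, 0, 0, 0, 0.6, 0, 0, 0, 0, 0, 0, 0.4, 0, 0, 0, 0, 0, 0, 0.2, 0, 0, 0, 0, 0, 0, 0, 0, 0, 0, 0, 0, 0, 0, 0, 0, 0, 0, 0, 0, 0, 0, -0.3, 0, 0, 0, 0, 0, 0, -0.6, 0, 0, 0, 0, -0.6, 0, -0.8, 0, 0, 0, 0, -0.8, 0, -0.8, 0, 0, 0, 0, -0.8, 0, -0.5]'

```text
validation failed for argument at $.st...
```

Run:
```python
from h import *
to([.395,-.16,.005],-16.3)
c=shot('wrist','w16');print(sensors.get_state()['ft_force'],sensors.get_state()['gripper_width'])
```

```text
t 17.7 p [ 0.393  -0.1582  0.0046] xang -16.32 tilt [ 0.001 -1.    -0.   ]
 shift units [ 0.061 -0.011 -0.028]  turn y units -0.003
[0.08517617 0.93340549 5.20161616] 0.1372707743838489
```

View pics/w16.png

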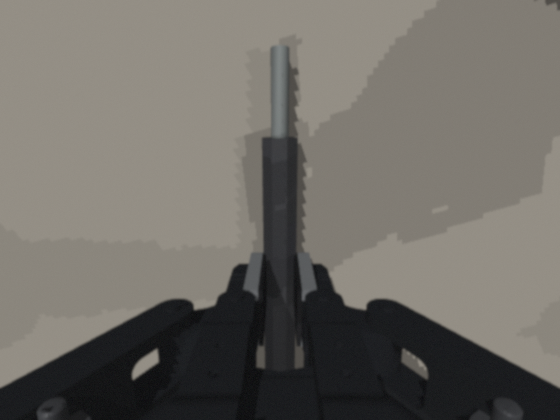

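The row count in that call was malformed, so it was refused and nothing moved. I'll resend it, release only.

Emit:
drive_tool --steps '[0, 0, 0, 0, 0, 0, 0.6, 0, 0, 0, 0, 0, 0, 0.4, 0, 0, 0, 0, 0, 0, 0.2, 0, 0, 0, 0, 0, 0, 0, 0, 0, 0, 0, 0, 0, -0.3, 0, 0, 0, 0, 0, 0, -0.5]'

```text
time_s: 18.25
ee_pos: [0.3925, -0.1581, 0.004]
ee_rot: [-0.7, 0.1, -0.1, 0.7]
ft_force: [0.2, 0.1, 1.2]
gripper_width: 0.746
```

Emit:
drive_tool --steps '[0, -0.4, 0, 0, 0, 0, -0.5, 0, -0.7, 0, 0, 0, 0, -0.5, 0, -0.8, 0, 0, 0, 0, -0.5, 0, -0.8, 0, 0, 0, 0, -0.5, 0, -0.8, 0, 0, 0, 0, -0.5, 0, -0.5, 0, 0, 0, 0, -0.5]'

```text
time_s: 18.75
ee_pos: [0.3933, -0.1584, 0.167]
ee_rot: [0.7, -0.099, 0.101, -0.7]
ft_force: [0.5, -0.4, -0.3]
gripper_width: 0.75
```

Run:
```python
from h import *
to([.55,.02,.18],73.7)
c=shot('wrist','w17');print(sensors.get_state()['ft_force'],sensors.get_state()['gripper_width'])
```

```text
t 18.75 p [ 0.3933 -0.1584  0.167 ] xang -16.3 tilt [ 0.003 -1.    -0.   ]
 shift units [ 2.509 -0.321  5.38 ]  turn y units -13.091
[ 2.61722321 -0.86164497  2.36201411] 0.7512661841532786
```

View pics/w17.png

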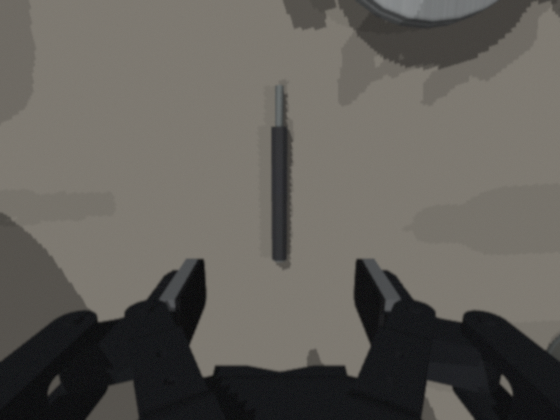

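Emit:
drive_tool --steps '[0.25, -0.1, 0.55, 0, 0, 0, -0.3, 0.25, -0.1, 0.55, 0, 0, 0, -0.3, 0.3, -0.1, 0.6, 0, 0, 0, -0.3, 0.3, -0.1, 0.6, 0, 0, 0, -0.3, 0.3, -0.1, 0.6, 0, 0, 0, -0.3, 0.3, -0.1, 0.6, 0, 0, 0, -0.3, 0.3, -0.1, 0.6, 0, 0, 0, -0.3, 0.3, 0, 0.6, 0, -0.4, 0, -0.3, 0.3, 0, 0.4, 0, -0.9, 0, -0.3, 0.1, 0, 0.2, 0, -0.9, 0, -0.3, 0, 0, 0, 0, -0.9, 0, -0.3, 0, 0, 0, 0, -0.9, 0, -0.3]'

```text
time_s: 19.8
ee_pos: [0.5541, 0.0174, 0.1913]
ee_rot: [-0.703, -0.071, 0.072, 0.704]
ft_force: [-0.3, 0.1, 0.4]
gripper_width: 0.649
```

Emit:
drive_tool --steps '[0, 0, 0, 0, -0.9, 0, -0.3, 0, 0, 0, 0, -0.9, 0, -0.3, 0, 0, 0, 0, -0.9, 0, -0.3, 0, 0, 0, 0, -0.9, 0, -0.3, 0, 0, 0, 0, -0.9, 0, -0.3, 0, 0, 0, 0, -0.9, 0, -0.3, 0, 0, 0, 0, -0.9, 0, -0.3, 0, 0, 0, 0, -0.9, 0, -0.3, 0, 0, 0, 0, -0.9, 0, -0.3, 0, 0, 0, 0, -0.9, 0, -0.3, 0, 0, 0, 0, 0, 0, -0.3]'

```text
time_s: 20.72
ee_pos: [0.5538, 0.0167, 0.1915]
ee_rot: [-0.567, -0.422, 0.423, 0.567]
ft_force: [0.6, 0.1, -0.4]
gripper_width: 0.653
```

Run:
```python
from h import *
to([.559,.0203,.15],73.7)
c=shot('wrist','w18');print(sensors.get_state()['ft_force'],sensors.get_state()['gripper_width'])
for q in ([.559,.0203,.056],[.4538,.0511,.061],[.698,-.02,.05]): print(proj(c,q))
```

```text
t 20.72 p [0.5538 0.0167 0.1915] xang 73.35 tilt [-0.    -1.     0.001]
 shift units [ 0.124  1.038 -0.101]  turn y units -0.051
[-0.33622151  0.32249831  0.06668609] 0.6495966381846612
(np.float64(286.52923095128136), np.float64(206.09442129667775))
(np.float64(286.61445614118367), np.float64(62.02076171807411))
(np.float64(286.85436070279644), np.float64(351.79906402251413))
```

View pics/w18.png

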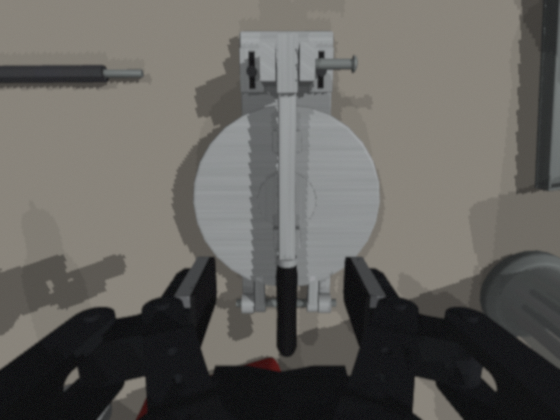

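Emit:
drive_tool --steps '[0.12, 0.4, -0.1, 0, -0.05, 0, -0.3, 0, 0.7, 0, 0, 0, 0, -0.3, 0, 0.7, 0, 0, 0, 0, -0.3, 0, 0.4, 0, 0, 0, 0, -0.3, 0, 0, 0, 0, 0, 0, -0.3, 0, 0, 0, 0, 0, 0, -0.3]'

```text
time_s: 21.27
ee_pos: [0.5587, 0.0201, 0.1034]
ee_rot: [-0.567, -0.421, 0.423, 0.568]
ft_force: [-0.7, 0.1, 0.5]
gripper_width: 0.649
```

Run:
```python
from h import *
to([.559,.0203,.041],73.7)
c=shot('wrist','w19');print(sensors.get_state()['ft_force'],sensors.get_state()['gripper_width'])
for q in ([.559,.0203,.056],[.4538,.0511,.061],[.698,-.02,.05]): print(proj(c,q))
```

```text
t 21.27 p [0.5587 0.0201 0.1034] xang 73.27 tilt [-0.001 -1.     0.002]
 shift units [ 0.008  1.561 -0.01 ]  turn y units -0.062
[0.01432203 0.21851243 0.65819252] 0.6509920572870357
(np.float64(281.50543959917496), np.float64(237.58913473003122))
(np.float64(280.28412512852094), np.float64(25.601459375892176))
(np.float64(283.1517996140642), np.float64(429.1882545879764))
```

View pics/w19.png

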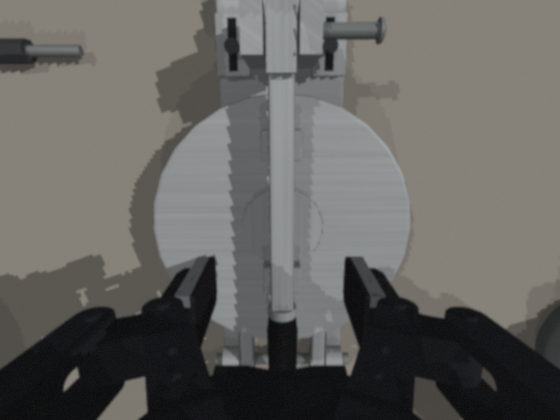

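Run:
```python
from h import *
a=load('w18');b=load('w19')
for n,c,cols,r0,r1 in (('18',a,287,80,110),('18g',a,287,250,275),('19',b,282,60,85),('19g',b,283,295,325)):
    print(n,c['image'][r0:r1,cols-2:cols+3].astype(int).sum(2).mean(1).round(0))
```

```text
18 [445. 445. 445. 444. 445. 447. 444. 443. 445. 445. 441. 420. 365. 301.
 283. 320. 377. 425. 452. 461. 462. 462. 462. 462. 462. 462. 462. 461.
 461. 461.]
18g [438. 438. 436. 436. 433. 429. 424. 412. 394. 362. 350. 380. 412. 422.
 422. 419. 392. 312. 194.  96.  71.  69.  70.  71.  69.]
19 [438. 439. 439. 439. 439. 438. 438. 438. 439. 438. 435. 414. 354. 281.
 252. 263. 288. 311. 340. 385. 429. 453. 456. 457. 458.]
19g [380. 381. 379. 379. 381. 380. 378. 380. 378. 377. 372. 364. 356. 348.
 335. 301. 259. 263. 315. 355. 368. 371. 372. 371. 369. 354. 302. 216.
 125.  66.]
```

Run:
```python
from h import *
a=load('w18');b=load('w19')
print(tri([(a,287,92.2),(b,282,72.2)]),tri([(a,287,267.6),(b,283,322.3)]))
print(onplane(b,282,322.3,.056))
```

```text
[0.47365076 0.04586691 0.05699745] [0.61103282 0.00555829 0.05821596]
[0.61228084 0.00469608 0.056     ]
```

Emit:
drive_tool --steps '[0, 0.4, -0.05, 0, -0.06, 0, -0.3, 0, 0.5, 0, 0, 0, 0, -0.3, 0, 0.4, 0, 0, 0, 0, -0.3, 0, 0.2, 0, 0, 0, 0, -0.3, 0, 0.06, 0, 0, 0, 0, -0.3, 0, 0, 0, 0, 0, 0, -0.3]'

```text
time_s: 21.82
ee_pos: [0.5617, 0.0196, 0.0422]
ee_rot: [0.566, 0.425, -0.424, -0.565]
ft_force: [0.3, -0.4, 0.2]
gripper_width: 0.651
```

Run:
```python
from h import *
to([.5605,.0205,.041],73.7)
print(sensors.get_state()['ft_force'])
c=shot('wrist','w20')
```

```text
t 21.82 p [0.5617 0.0196 0.0422] xang 73.8 tilt [ 0.    -1.    -0.001]
 shift units [0.014 0.03  0.034]  turn y units 0.014
[ 0.30134943 -0.35995376  0.17941323]
```

View pics/w20.png

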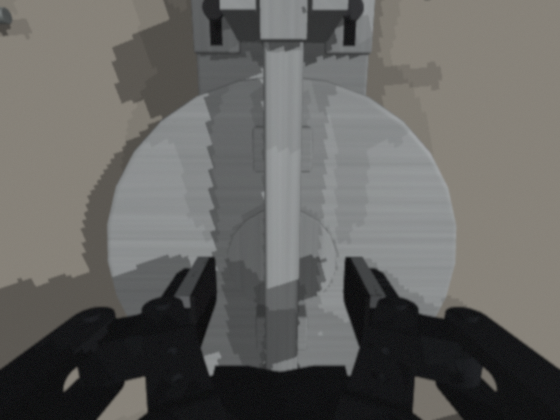

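Emit:
drive_tool --steps '[0.02, 0.025, 0, 0, 0, 0, 0, 0, 0, 0, 0, 0, 0, 0.3, 0, 0, 0, 0, 0, 0, 0.6, 0, 0, 0, 0, 0, 0, 0.8, 0, 0, 0, 0, 0, 0, 1, 0, 0, 0, 0, 0, 0, 1, 0, 0, 0, 0, 0, 0, 1]'

```text
time_s: 22.45
ee_pos: [0.5618, 0.0203, 0.0415]
ee_rot: [0.566, 0.425, -0.424, -0.565]
ft_force: [-0.7, 0.5, 5.3]
gripper_width: 0.145
```

Emit:
drive_tool --steps '[0, -0.05, 0, 0, 0, 0, 1, 0, -0.1, 0, 0, 0, 0, 1, 0, -0.1, 0, 0, 0, 0, 1, 0, 0, 0, 0, 0, 0, 1]'

```text
time_s: 22.78
ee_pos: [0.5618, 0.0204, 0.0514]
ee_rot: [0.566, 0.425, -0.424, -0.565]
ft_force: [-0.7, 0.0, -3.2]
gripper_width: 0.147
```

Run:
```python
from h import *
to([.5605,.0205,.041],73.7)
print(sensors.get_state()['ft_force'],sensors.get_state()['moment'])
c=shot('wrist','w21')
```

```text
t 22.78 p [0.5618 0.0204 0.0514] xang 73.83 tilt [ 0.    -1.    -0.001]
 shift units [-0.005  0.26   0.031]  turn y units 0.019
[-0.7155436   0.01358364 -3.20568737] [ 0.00701451 -0.06153475  0.00840324]
```

View pics/w21.png

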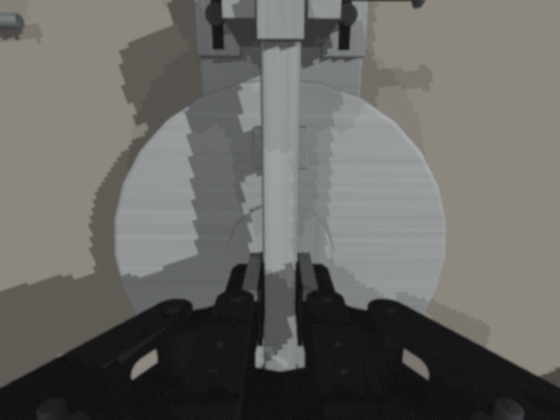

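Emit:
drive_tool --steps '[0, -0.2, 0, 0, 0, 0, 1, 0, -0.4, 0, 0, 0, 0, 1, 0, -0.6, 0, 0, 0, 0, 1, 0, -0.6, 0, 0, 0, 0, 1, 0, -0.5, 0, 0, 0, 0, 1, 0, -0.3, 0, 0, 0, 0, 1, 0, -0.1, 0, 0, 0, 0, 1, 0, 0, 0, 0, 0, 0, 1]'

```text
time_s: 23.5
ee_pos: [0.5618, 0.0203, 0.1595]
ee_rot: [0.566, 0.425, -0.424, -0.565]
ft_force: [0.6, -0.3, -3.9]
gripper_width: 0.143
```

Run:
```python
from h import *
to([.466,.06,.16],73.7)
print(sensors.get_state()['ft_force'],sensors.get_state()['moment'])
c=shot('top','t21'); print(onplane(c,193,155,0))
```

```text
t 23.5 p [0.5618 0.0203 0.1595] xang 73.83 tilt [ 0.    -1.    -0.001]
 shift units [ 0.285 -0.017  2.576]  turn y units 0.019
[ 0.61907356 -0.3165245  -3.93711792] [ 0.02704409 -0.01807627 -0.04076275]
[0.72556409 0.23206747 0.        ]
```

View pics/t21.png

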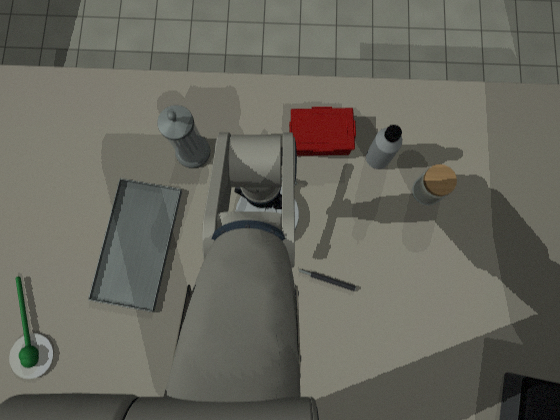

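Emit:
drive_tool --steps '[0, 0, 0.3, 0, 0, 0, 1, 0, 0, 0.5, 0, 0, 0, 1, 0, 0, 0.5, 0, 0, 0, 1, 0, 0, 0.5, 0, 0, 0, 1, 0.2, 0, 0.5, 0, 0, 0, 1, 0.4, 0, 0.3, 0, 0, 0, 1, 0.6, 0, 0.2, 0, 0, 0, 1, 0.6, 0, 0.2, 0, -0.2, 0, 1, 0.6, 0, 0.2, 0, -0.2, 0, 1, 0.6, 0, 0.2, 0, -0.2, 0, 1, 0.6, 0, 0.2, 0, -0.2, 0, 1, 0.6, 0, 0.1, 0, -0.2, 0, 1]'

```text
time_s: 24.55
ee_pos: [0.4576, 0.2235, 0.1571]
ee_rot: [-0.538, -0.457, 0.459, 0.539]
ft_force: [0.3, -0.7, -4.0]
gripper_width: 0.143
```

Run:
```python
from h import *
to([.466,.357,.16],82.7)
print(sensors.get_state()['ft_force'],sensors.get_state()['moment'])
```

```text
t 24.55 p [0.4576 0.2235 0.1571] xang 80.79 tilt [-0.002 -1.     0.003]
 shift units [ 3.329 -0.078  0.328]  turn y units -0.278
[ 0.33348275 -0.69283854 -3.98247929] [ 0.00450858 -0.07268115  0.02373331]
```

Emit:
drive_tool --steps '[0.6, 0, 0.05, 0, -0.1, 0, 1, 0.6, 0, 0.05, 0, -0.1, 0, 1, 0.6, 0, 0.05, 0, -0.08, 0, 1, 0.6, 0, 0.05, 0, 0, 0, 1, 0.4, 0, 0, 0, 0, 0, 1, 0.3, 0, 0, 0, 0, 0, 1, 0.1, 0, 0, 0, 0, 0, 1, 0, 0, 0, 0, 0, 0, 1, 0, 0, 0, 0, 0, 0, 1]'

```text
time_s: 25.3
ee_pos: [0.4697, 0.3497, 0.1582]
ee_rot: [0.531, 0.466, -0.467, -0.531]
ft_force: [-0.4, 0.3, -4.0]
gripper_width: 0.142
```

Run:
```python
from h import *
to([.466,.357,.16],82.7)
c=shot('wrist','w22'); shot('scene','s22')
for q in [(0.640,.417),(0.629,.254),(0.298,.294),(0.320,.461)]: print(proj(c,[*q,.018]))
```

```text
t 25.3 p [0.4697 0.3497 0.1582] xang 82.63 tilt [-0.001 -1.     0.001]
 shift units [ 0.168 -0.045  0.116]  turn y units -0.01
(np.float64(373.01167035790013), np.float64(363.2224829541751))
(np.float64(203.3248805178385), np.float64(371.96014261891946))
(np.float64(172.36821748670712), np.float64(-22.82676657201256))
(np.float64(408.8521547230729), np.float64(-22.194990846880813))
```

View pics/w22.png

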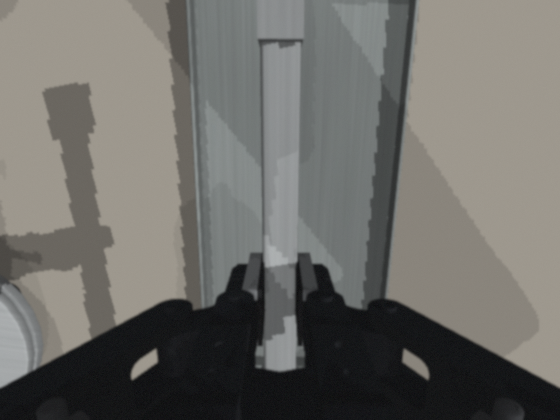

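View pics/s22.png

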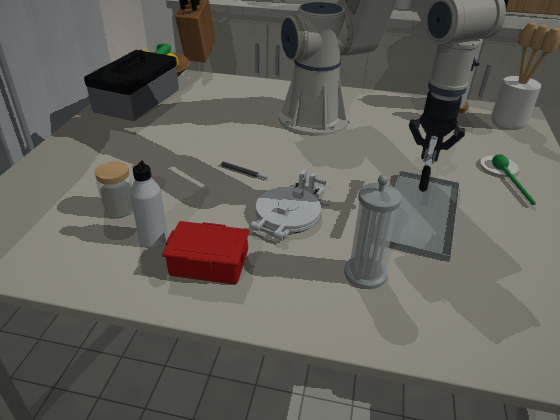

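Run:
```python
from h import *
c=load('w22'); im=c['image'].astype(int).sum(2)
for r in (40,120,200,280): print(r,im[r,180:215:1],'|',im[r,380:418])
im=cv2.cvtColor(c['image'],cv2.COLOR_RGB2BGR)
a=cv2.resize(im[0:150,170:220],None,fx=4,fy=4);b=cv2.resize(im[0:150,370:440],None,fx=4,fy=4)
t=load('t21'); m=cv2.cvtColor(t['image'],cv2.COLOR_RGB2BGR); d=cv2.resize(m[170:320,80:190],None,fx=2.9,fy=4)
cv2.imwrite('pics/z22.png',cv2.convertScaleAbs(np.hstack([a,b,d]),alpha=1.3)[:, :800])
```

```text
40 [249 248 247 246 246 247 239 260 303 346 349 314 284 273 279 303 327 346
 357 358 351 354 360 364 366 362 357 359 360 364 361 361 363 361 361] | [409 408 403 402 400 381 327 282 278 277 280 280 277 274 273 279 276 281
 275 282 280 278 277 276 262 226 187 167 165 167 193 269 347 399 412 401
 411 432]
120 [308 305 306 300 305 303 307 306 303 305 296 308 361 396 384 333 289 277
 289 312 330 342 352 354 359 368 387 409 415 413 410 409 406 409 408] | [236 221 221 225 217 220 217 218 223 220 219 218 225 224 219 226 218 192
 162 145 150 146 180 244 328 383 417 437 449 452 452 451 451 451 452 448
 449 451]
200 [413 355 315 307 301 305 301 300 296 289 286 282 282 276 277 298 363 415
 402 341 296 290 303 315 323 322 324 323 337 362 381 378 375 378 376] | [214 217 216 217 218 218 218 217 208 186 163 152 153 160 208 286 350 382
 389 390 392 392 395 390 393 394 390 395 395 394 394 390 390 396 394 395
 393 393]
280 [421 423 422 417 398 344 297 276 276 276 274 272 275 273 277 280 278 276
 275 285 328 369 363 323 289 292 299 314 320 321 314 319 331 356 367] | [212 199 173 152 155 168 232 307 357 377 390 388 390 394 392 393 392 389
 391 392 396 392 392 394 390 392 390 393 392 392 389 393 396 394 390 393
 394 393]
```

View pics/z22.png

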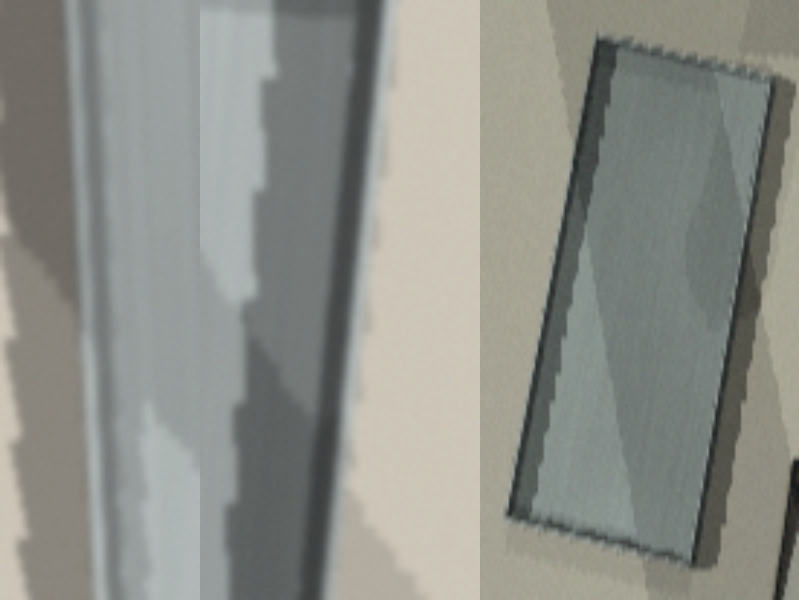

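Run:
```python
from h import *
c=load('w22');p,R,s=tool()
for r,l,rr in ((40,188,411.5),(120,191.5,404.5),(200,195.5,395.5),(280,199.5,387)):
    L=onplane(c,l,r,.018);Q=onplane(c,rr,r,.018); m=(L+Q)/2
    print(r,L.round(4),Q.round(4),np.linalg.norm(L-Q).round(4),'mid',m.round(4),'tool',(R.T@(m-p)).round(4))
t=load('t21')
co=np.array([onplane(t,*q,.018) for q in [(120.3,179.5),(181.7,189.5),(154.1,310.7),(89.7,299.3)]]);print(co.round(3),co.mean(0))
for q in co: print((R.T@(q-p)).round(3))
```

```text
40 [0.3396 0.297  0.018 ] [0.3609 0.4617 0.018 ] 0.1661 mid [0.3502 0.3793 0.018 ] tool [0.0142 0.1405 0.1225]
120 [0.3964 0.2884 0.018 ] [0.4179 0.4546 0.018 ] 0.1676 mid [0.4072 0.3715 0.018 ] tool [0.0138 0.1405 0.065 ]
200 [0.4604 0.2791 0.018 ] [0.4818 0.4449 0.018 ] 0.1672 mid [0.4711 0.362  0.018 ] tool [0.0127 0.1405 0.0004]
280 [0.5329 0.2687 0.018 ] [0.5543 0.4344 0.018 ] 0.1671 mid [0.5436 0.3515 0.018 ] tool [ 0.0116  0.1405 -0.0728]
[[0.644 0.419 0.018]
 [0.622 0.251 0.018]
 [0.301 0.297 0.018]
 [0.324 0.464 0.018]] [0.47275234 0.35799073 0.018     ]
[ 0.092  0.14  -0.163]
[-0.078  0.14  -0.163]
[-0.074  0.141  0.161]
[0.095 0.14  0.159]
```

Emit:
drive_tool --steps '[0.15, 0.3, 0.08, 0, 0, 0, 1, 0.13, 0.5, 0.07, 0, 0, 0, 1, 0, 0.6, 0, 0, 0, 0, 1, 0, 0.6, 0, 0, 0, 0, 1, 0, 0.6, 0, 0, 0, 0, 1, 0, 0.5, 0, 0, 0, 0, 1, 0, 0.3, 0, 0, 0, 0, 1, 0, 0.1, 0, 0, 0, 0, 1, 0, 0, 0, 0, 0, 0, 1, 0, 0, 0, 0, 0, 0, 1]'

```text
time_s: 26.23
ee_pos: [0.466, 0.3629, 0.0192]
ee_rot: [0.531, 0.467, -0.467, -0.531]
ft_force: [-0.4, -0.0, -4.0]
gripper_width: 0.147
```

Run:
```python
from h import *
to([.466,.357,.0055],82.7)
print(sensors.get_state()['ft_force'],sensors.get_state()['moment'])
c=shot('wrist','w23')
```

```text
t 26.23 p [0.466  0.3629 0.0192] xang 82.62 tilt [ 0.001 -1.    -0.001]
 shift units [-0.146  0.342 -0.018]  turn y units -0.012
[-0.36757182 -0.02561052 -4.04844425] [-0.01135894 -0.03272853  0.01340798]
```

View pics/w23.png

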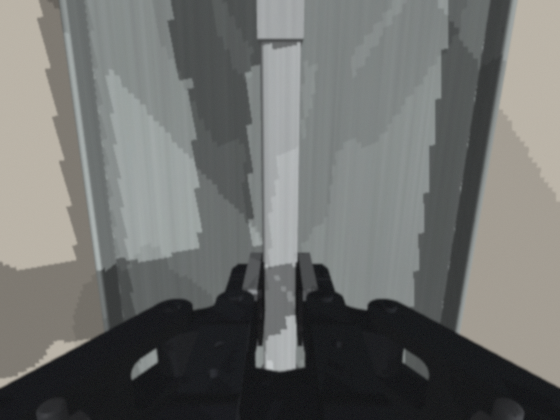

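The lever sits mid-tray: the walls are at columns 85 and 495 and the bar at 282. Lower it in small steps until it touches.

Emit:
drive_tool --steps '[0, 0.15, 0, 0, 0, 0, 1, 0, 0.1, 0, 0, 0, 0, 1, 0, 0.05, 0, 0, 0, 0, 1, 0, 0, 0, 0, 0, 0, 1, 0, 0, 0, 0, 0, 0, 1]'

```text
time_s: 26.7
ee_pos: [0.4655, 0.3625, 0.0066]
ee_rot: [-0.531, -0.467, 0.467, 0.531]
ft_force: [-0.5, 0.1, -3.7]
gripper_width: 0.147
```

Emit:
drive_tool --steps '[0, 0.025, 0, 0, 0, 0, 1, 0, 0, 0, 0, 0, 0, 1, 0, 0, 0, 0, 0, 0, 1]'

```text
time_s: 26.95
ee_pos: [0.4656, 0.3626, 0.0057]
ee_rot: [-0.531, -0.467, 0.467, 0.531]
ft_force: [0.5, -0.3, -3.5]
gripper_width: 0.144
```

Emit:
drive_tool --steps '[0, 0.02, 0, 0, 0, 0, 1, 0, 0, 0, 0, 0, 0, 1, 0, 0, 0, 0, 0, 0, 1]'

```text
time_s: 27.2
ee_pos: [0.4657, 0.3627, 0.005]
ee_rot: [0.531, 0.467, -0.467, -0.531]
ft_force: [-0.2, 0.4, -0.3]
gripper_width: 0.144
```

Emit:
drive_tool --steps '[0, 0.01, 0, 0, 0, 0, 1, 0, 0, 0, 0, 0, 0, 0.6, 0, 0, 0, 0, 0, 0, 0.4, 0, 0, 0, 0, 0, 0, 0.2, 0, 0, 0, 0, 0, 0, 0, 0, 0, 0, 0, 0, 0, 0, 0, 0, 0, 0, 0, 0, 0]'

```text
time_s: 27.78
ee_pos: [0.4656, 0.3626, 0.0044]
ee_rot: [-0.531, -0.467, 0.467, 0.531]
ft_force: [0.7, 0.0, -0.1]
gripper_width: 0.502
```

Emit:
drive_tool --steps '[0, -0.1, 0, 0, 0, 0, -0.2, 0, -0.4, 0, 0, 0, 0, -0.2, 0, -0.7, 0, 0, 0, 0, -0.2, 0, -0.8, 0, 0, 0, 0, -0.2, 0, -0.8, 0, 0, 0, 0, -0.2, 0, -0.6, 0, 0, 0, 0, -0.2, 0, -0.5, 0, 0, 0, 0, -0.2, 0, 0, 0, 0, 0, 0, -0.2, 0, 0, 0, 0, 0, 0, -0.2]'

```text
time_s: 28.53
ee_pos: [0.4662, 0.363, 0.1618]
ee_rot: [0.531, 0.468, -0.466, -0.531]
ft_force: [-0.0, -1.1, -1.0]
gripper_width: 0.601
```

Run:
```python
from h import *
to([.466,.357,.0055],82.7)
print(sensors.get_state()['ft_force'],sensors.get_state()['gripper_width'])
c=shot('wrist','w24');c=shot('scene','s24')
im=cv2.cvtColor(c['image'],cv2.COLOR_RGB2BGR)
cv2.imwrite('pics/z24.png',cv2.resize(im[140:270,210:470],None,fx=3,fy=3,interpolation=cv2.INTER_CUBIC))
```

```text
t 28.53 p [0.4662 0.363  0.1618] xang 82.63 tilt [ 0.002 -1.    -0.002]
 shift units [-0.157  3.906 -0.008]  turn y units -0.01
[-0.04178508 -1.14918782 -0.97055546] 0.6011587890705213
```

View pics/w24.png

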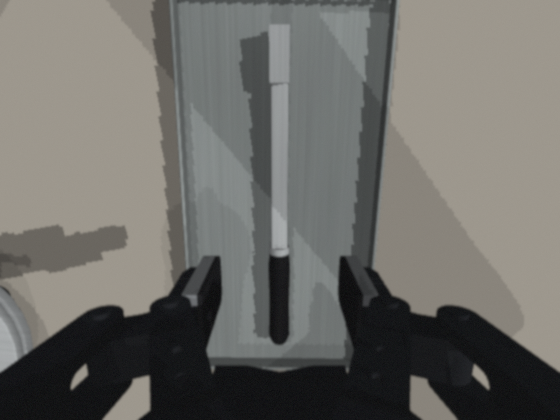

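View pics/z24.png

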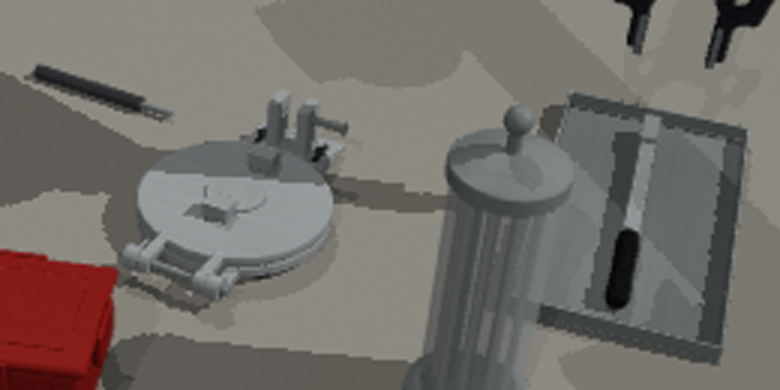

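Run:
```python
from h import *
c=load('w24')
for n,q in dict(tip_eye=(280,25),grip_end=(279,344)).items(): print(n,onplane(c,*q,.014).round(3))
L=np.array([np.cos(np.radians(-7.7)),np.sin(np.radians(-7.7))]);N=np.array([-L[1],L[0]]);C=np.array([.472,.360])
for q in ((280,25),(279,344)): d=onplane(c,*q,.014)[:2]-C; print('in tray',(d@L).round(3),(d@N).round(3))
a=load('w18'); A=onplane(a,356,63,.05);B=onplane(a,314,63,.063); u=np.array([.2807,.9598]); print('head outer beyond -y lug face F (expect .070-.079):',((A[:2]-[.448146,.031906])@u).round(4))
print(workorder.job_done())
```

```text
tip_eye [0.334 0.38  0.014]
grip_end [0.61  0.343 0.014]
in tray -0.14 0.001
in tray 0.139 0.002
head outer beyond -y lug face F (expect .070-.079): 0.0729
the job is handed in; nothing more can be done
None
```

The job is done and handed in at about 28.5 s of the 64 s allowed; no verdict was reported.

**What I did**
- I picked up the punch, lined it up with the bore in the wrist camera, and it went in without touching the lug.
- The pin slid at about 8 N. I stopped when the force at the wrist rose to about 20 N as the shoulder met the lug.
- I laid the punch on the counter, lifted the lever straight out and lowered it into the tray until its weight came off, then let go.

**Last checks**
- **Lever:** it lies mid-tray, its ends about ±0.14 m along the tray and within 2 mm of its centre line, both between the walls. The scene picture shows it flat in the tray.
- **Pin:** its head is 72.9 mm from the outer face of the lug on the punch side, so the pin is at about 30 mm, hanging in the far lug. The gap between the lugs is clear.
- **Punch:** it lies flat on the counter.
- **Jar, bottle, container and dispenser:** I saw no shift in the pictures, but I did not measure their positions again.

**What disagreed**
- The punch met the pin about 2 mm deeper than the camera measurement suggested, which is within the calibration error.
- The tray's centre line differed by about 4 mm between the top and wrist cameras, so I used a value in between.
- Two-view height checks on the punch were poor: the shoulder came out at 49 mm. I used the text's height for it and confirmed by contact with the counter.
- One move call had a wrong row count and was refused; nothing moved.

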